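Unload the angle rotor into the analyser's sample drawer and start the run

ROBOT

A 7-joint arm with a two-finger parallel gripper is mounted at the origin on the work surface. World frame = base frame: x ahead of the robot, y to its left, z up, the work surface at z = 0. Lengths are in m, angles in rad, forces in N, time in s.
With the tool pointing down it reaches from about 0.35 to 0.9 m from the base axis. Payload 8.1 kg.
Tool frame: the origin (TCP) lies midway between the tips of the shut fingers; the grasp point (between the pads) lies 19 mm behind it; z points along the fingers, y is the direction in which the jaws open and shut (so a half turn about z gives the same grasp; the last joint's range is limited). The gripper opens to 92 mm and grips with 3 to 60 N. Pads are 19 mm wide; open, the fingers measure 130 mm over their backs; the gripper's body (75 mm by 190 mm) begins 47 mm behind the grasp point.
Start: joints at [1.126, 0.434, 0.025, 1.573, -0.012, 1.134, -0.075], TCP at [0.209, -0.589, 0.227] pointing down, gripper open.
Joint ranges: [-2.62, 2.62], [-0.44, 2.09], [-1.27, 1.32], [0.08, 2.57], [-1.32, 4.46], [0.12, 2], [-2.74, 2.74]. Speed limits (rad/s): [2.22, 2.22, 3.01, 3.01, 3.14, 3.14, 3.14].

INTERFACE

Orientations are given as a rotation vector (axis times angle).
In Python, from cell import monitor, get_image, get_calibration, workorder, look_for, masks_of gives the robot as it stands.
- The arm moves only by the shell command python3 -m crank 'ROWS' [FORCE]. ROWS is JSON, a list of rows, each a list of 3 entries, a list of its own where there are three numbers: the shift along the tool's x, y, z in cm, then the turn about the tool's z in degrees, then the closure in counts, from 0 (fully open) to 255 (shut). A call has 1 to 5 rows; each row shifts and turns the commanded pose from where the row before left it, along the tool's axes as they then stand; what a row does not reach is not made up. A row lasts 1/10 s, in which the tool goes at most 50 mm and 8.59 degrees, less where a joint would pass 70% of its speed; a pose out of reach is approached as far as the arm can. A call with a gripper value outside its range is refused whole. The fingers move at their own pace and stop on an object; FORCE is the grip in N (left out, the last holds). Time passes only in rows, so rows that do not move let the fingers close. It gives the time, the measured TCP pose, the force and the opening at its end, in the units of the state.
- monitor.observe(): the state, without advancing time (a new reading comes with each control period).
- get_image(name): name is "side" or "top"; returns (picture, depth): 400x640x3 uint8, red, green, blue; 400x640 float32, m along the optical axis (not along the pixel's ray), 0 where there is no reading.
- get_calibration(name): a dict with "fx", "fy", "cx", "cy" (pixels), "R" (3x3) and "t" (3): a world point X has camera coordinates R X + t. Camera axes: x right, y down, z forward; pixel columns grow to the right and rows downward; lengths in m; the calibration is good to about 2 mm. A picture is of the moment at which its call begins. get_calibration takes no time and is no camera call.
- workorder.sign_off(): hands the job in, once; it reports no verdict.
Trained networks look in the newest picture that a camera, given by its name, has taken for a name from the list of things; names that differ only in an ending like _2 or _b are one class to them, and where a whole thing is asked for, a point or a joint stands for the part that bears it (a point fixed in the world has none). Each returns a list of dicts, best first, with "score" (0 to 1); they miss things now and then, are a little off and sometimes report something else, mostly with a low value. They report only what shows in the picture. A call takes as long as a camera call. They do not tell look-alikes from the thing itself.
- look_for(label, camera): "location" ([x, y, z] in m, in world coordinates, good to about 4 mm: the middle of the surface that is visible of it).
- masks_of(label, camera): "region" (400x640 bool, what is visible of it).
The state is a dict: "clock": time; "joints": joint angles; "dq": joint speeds; "joint_efforts": joint torques, N m; "position": TCP position; "ee_rot": TCP orientation; "force": force on the tool from outside, world axes, zero at the start; "ft_torque": the same for the moment, N m; "width": opening from 0.0 (shut) to 1.0 (fully open).
Only numpy, scipy, OpenCV 4.12 (cv2) and the standard library are available. Lean on these libraries where they do the work, as an engineer would, in place of code of your own. Each camera call takes 0.05 s, during which the arm holds its last target.

TASK

The spin is over: draw the orange-capped tube out of the centrifuge's angled rotor, straight along its sleeve without levering it, and set it down upright and fully seated in one of the two empty places of the analyser's open sample drawer. Then push the drawer fully home past its catch without slamming it, and press the green start key. Leave the grey-capped balance tube in the rotor, the two tubes already in the drawer and the things on the bench as they are.

Things in the scene. Friction and masses are not known exactly. Their poses are not given: they have to be found in the camera images.
- sample_tube_mid (a point): middle (60 mm above the foot) of the loose orange-capped sample tube: round-bottomed, frosted white, 17 mm in diameter, 120 mm long over all, about 25 g, with a ribbed orange screw cap 22 mm wide and 16 mm high. Its z axis runs along the tube from foot to cap. At the start it sits in a rotor sleeve, tilted 30 degrees from vertical, cap leaning in towards the rotor's axis
- sample_tube_cap_mid (a point): middle of the orange cap on the same tube's axis, 112 mm above the foot, the place to grip: the cap spans 8 mm above and below this point; at the start the sleeve's mouth lies 32 mm below it along the tube. Same axes as the tube. There is room for fingers on both sides along the ring of sleeves (the rotor's y axis); towards the rotor's axis the hub is close
- sample_tube: the whole orange-capped tube; origin at the foot, z axis along the tube to the cap
- rotor: aluminium angle rotor, braked, 234 mm wide, sunk in the centrifuge's bowl. Origin on its upright axis, level with the sleeve mouths (158 mm above the bench), z up. Its x axis points to the mouth (62 mm out) of the orange tube's sleeve: 80 mm deep, 19 mm bore, leaning so that the tube is drawn along (-0.5, 0, 0.866) in this frame. Balance tube opposite; 4 other sleeves, every 60 degrees, empty
- centrifuge: cream bench centrifuge, fixed; origin at the centre of its underside. 380 mm (its x) by 330 mm (its y), deck 185 mm high with a round bowl 251 mm wide centred 20 mm towards its +x; the lid stands open along its +x edge, up to 525 mm above the bench.
- balance_tube: grey-capped balance tube of the same size in the rotor's opposite sleeve, loose; leave it there. Origin at its foot, z axis to the cap.
- rack_tube_a_mid (a point): middle of the blue-capped tube of the same size standing in place 3 of the drawer, loose; leave it there
- rack_tube_b_mid (a point): middle of the white-capped tube of the same size standing in place 4 of the drawer, loose; leave it there
- sample_drawer (a joint): travel of the analyser's sample drawer, m: 0 fully open (as at the start), 0.150 home. It slides level into the analyser (along drawer_front's x axis), friction about 1.5 N; from 17 mm before home a sprung catch resists with about 5 N more, then snaps it home over the last 6 mm and holds it; rigid stop
- drawer_front (a point): point on the flat outer face of the drawer's grey front panel, midway across, 150 mm above the bench, a good place to push. Its x axis is level and points into the analyser, the way to push; y along the panel, z up. Panel 166 mm wide, 15 mm thick, top edge 176 mm above the bench; nothing on it stands out
- place_1 (a point): empty place in the drawer's blue tube block: centre of the hole's mouth at the block's top, 98 mm above the bench. Hole upright, 21 mm wide, 60 mm deep, chamfered: the middle of a seated tube lies at this point. Axes as drawer_front, 55 mm behind its face. Holes are 56 mm apart both ways; 1 and 2, nearest the panel, are empty, 3 and 4 behind them are taken
- place_2 (a point): the other empty place, 56 mm from place_1 along the panel (+y); same hole
- place_3 (a point): taken place behind place_1 (56 mm along +x): centre of the hole's mouth
- place_4 (a point): taken place behind place_2 (56 mm along +x): centre of the hole's mouth
- analyser: cream bench analyser with a blue screen, fixed; origin at the centre of its underside. 400 mm deep (its x, pointing to its back) by 340 mm wide (its y), front deck 197 mm high, the console and screen behind the deck rising to 310 mm. The drawer comes out at its front (-x), 150 mm.
- start_key_top (a point): centre of the top of the round green start key, 28 mm in diameter, its top 219 mm above the bench on the analyser's front deck; pressed straight down
- start_key (a joint): travel of the start key, m: 0 up, 0.006 fully down, needs 5 N; springs back. It counts as pressed beyond 0.004.
- reagent_bottle: amber bottle with blue cap, 52 mm in diameter, 115 mm high, standing loose on the bench; origin at the centre of its underside; leave alone
- tip_box: blue tip box with clear lid, 87 x 124 x 74 mm, loose; origin at the centre of its underside; leave alone
- beaker: small glass beaker, 72 mm in diameter, 95 mm high, loose; origin at the centre of its underside; leave alone
- marker: blue marker pen lying on the bench, 130 mm long, 15 mm thick; origin under its middle; leave alone
Mind the look-alikes: they are no part of the job. Leave any red or turquoise look-alike of the part that bears rack_tube_b_mid alone.

How it is judged:
By the outcome, as a careful person would: the job done as asked, in the order asked, and still so for the second after the job is handed in, with the robot touching nothing.
It also fails if it takes over 61 s, if anything falls off the work surface, if the arm or the gripper's body presses on something with over 40 N, if the wrist force passes 120 N, or if a joint passes its speed limit or range.

## Working session

There is one attempt and no reset: what is moved stays moved. The work goes in short steps, Python scripts to look and compute and a shell command to move; the robot and the scene stay as the last step left them, time stands still between calls to the robot, and variables do not carry over. Pictures are saved under pics/ and viewed, and the job is handed in when it is done.

```bash
ls; mkdir -p pics
python3 - <<'E'
from cell import *
import cv2
print(monitor.observe())
for n in("side","top"):
    p,d=get_image(n); cv2.imwrite(f"pics/{n}0.png",p[:,:,::-1]); c=get_calibration(n); print(n,c)
E
```

```text
pics
{'clock': 0.0, 'joints': array([ 1.12639173,  0.43523436,  0.02497274,  1.57411022, -0.01161727,
        1.13400377, -0.07506751]), 'dq': array([ 0.00030412, -0.00035303, -0.00053105, -0.00053802, -0.00124207,
       -0.00058669,  0.00043846]), 'joint_efforts': array([ 1.54472647e-03, -6.67846942e+01,  9.85511206e-01, -3.14451957e+01,
       -6.05343212e-02,  4.29864856e-02,  1.98214002e-04]), 'position': array([ 0.20926763, -0.58836925,  0.22593282]), 'ee_rot': array([-3.09429988e+00, -5.33961381e-01,  6.30230267e-04]), 'force': array([-0.40772203, -0.6625471 ,  0.06268872]), 'ft_torque': array([-0.00015749,  0.03040799, -0.0137951 ]), 'width': 0.9982862504784006}
side {'fx': 378.31108997452327, 'fy': 378.31108997452327, 'cx': 315.87128679110407, 'cy': 202.60864798260792, 'R': array([[-0.86055603, -0.50891209, -0.02125568],
       [-0.32423605,  0.57950293, -0.74769468],
       [ 0.3928286 , -0.63654131, -0.66370238]]), 't': array([0.44579137, 0.36858197, 0.72110521])}
top {'fx': 483.6209819513536, 'fy': 483.6209819513536, 'cx': 321.4028727445463, 'cy': 188.17879927017142, 'R': array([[-0.029328  , -0.99929009, -0.02364698],
       [-0.995565  ,  0.03131789, -0.08871032],
       [ 0.08938792,  0.02094041, -0.99577673]]), 't': array([-0.08238178,  0.57400597,  1.27575662])}
```

View pics/side0.png

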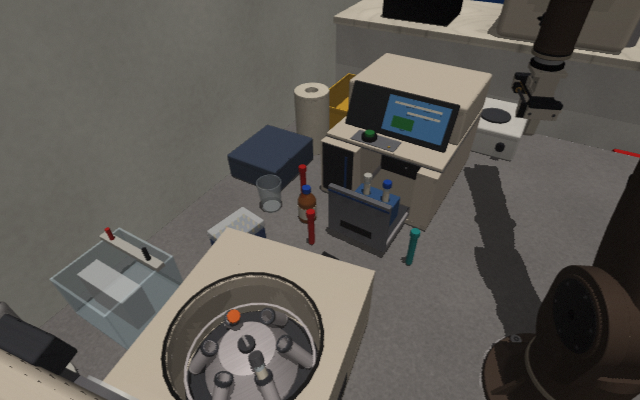

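View pics/top0.png

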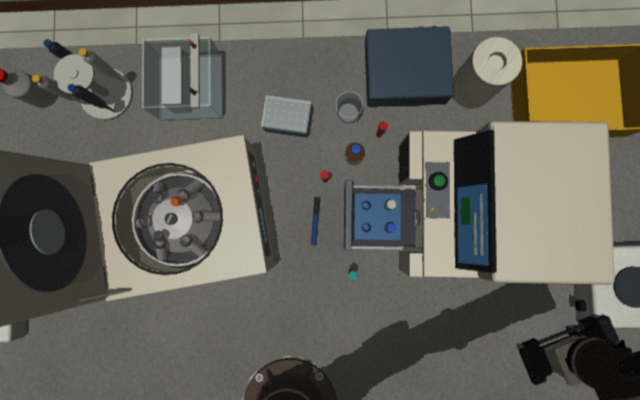

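Side view: the orange cap is at (234,316) in the rotor, the drawer front at about (362,222), and the green key at (370,135). The look-alikes stand on the bench: two red tubes at (303,175) and (311,225), and a turquoise one at (412,245). Top view: the orange cap is at (176,201), the empty places at (366,205) and (366,227), and the key at (438,181).

```bash
cat > h.py <<'E'
import numpy as np, cv2
from cell import *
from scipy.spatial.transform import Rotation as Ro
def cloud(cam,d):
    c=get_calibration(cam); v,u=np.mgrid[:400,:640]
    P=np.stack([(u-c['cx'])/c['fx']*d,(v-c['cy'])/c['fy']*d,d],-1)
    return (P-c['t'])@c['R']
def proj(cam,X):
    c=get_calibration(cam); p=np.asarray(X)@c['R'].T+c['t']
    return np.stack([c['fx']*p[...,0]/p[...,2]+c['cx'],c['fy']*p[...,1]/p[...,2]+c['cy']],-1)
E
python3 - <<'E'
from h import *
np.set_printoptions(precision=4,suppress=True)
for cam in("top","side"):
    p,d=get_image(cam); np.save(f"pics/{cam}_d.npy",d); np.save(f"pics/{cam}_p.npy",p)
    for l in ["sample_tube","sample_tube_cap_mid","rotor","balance_tube","drawer_front","place_1","place_2","place_3","start_key_top","rack_tube_a_mid","analyser","centrifuge"]:
        r=look_for(l,cam)
        print(cam,l,[(np.round(x['location'],3).tolist(),round(float(x['score']),2)) for x in r[:4]])
E
```

```text
top sample_tube [([0.541, 0.242, 0.19], 0.5)]
top sample_tube_cap_mid [([0.542, 0.242, 0.188], 0.55), ([0.489, -0.244, 0.097], 0.43)]
top rotor [([0.494, 0.257, 0.111], 0.8), ([0.562, -0.374, 0.222], 0.53)]
top balance_tube []
top drawer_front [([0.488, -0.245, 0.101], 0.93)]
top place_1 [([0.487, -0.245, 0.096], 0.59)]
top place_2 [([0.487, -0.245, 0.096], 0.59)]
top place_3 [([0.487, -0.245, 0.096], 0.59)]
top start_key_top []
top rack_tube_a_mid [([0.456, -0.262, 0.156], 0.49)]
top analyser [([0.505, -0.477, 0.304], 0.75)]
top centrifuge [([0.494, 0.259, 0.112], 0.68), ([0.475, 0.407, 0.187], 0.62)]
side sample_tube [([0.536, 0.244, 0.195], 0.53)]
side sample_tube_cap_mid [([0.535, 0.253, 0.193], 0.72)]
side rotor [([0.486, 0.27, 0.135], 0.73)]
side balance_tube [([0.449, 0.291, 0.186], 0.91), ([0.532, 0.243, 0.191], 0.44)]
side drawer_front [([0.478, -0.155, 0.096], 0.89), ([0.654, -0.178, 0.075], 0.68)]
side place_1 [([0.478, -0.154, 0.094], 0.59)]
side place_2 [([0.478, -0.154, 0.094], 0.59)]
side place_3 [([0.478, -0.154, 0.094], 0.59)]
side start_key_top [([0.561, -0.366, 0.216], 0.56), ([0.537, 0.246, 0.194], 0.41), ([0.482, -0.415, 0.199], 0.24)]
side rack_tube_a_mid [([0.457, -0.26, 0.136], 0.65)]
side analyser [([0.478, -0.415, 0.198], 0.83)]
side centrifuge [([0.485, 0.229, 0.186], 0.8), ([0.481, -0.416, 0.2], 0.74), ([0.534, 0.245, 0.195], 0.27)]
```

View crops.

Run:
```python
from h import *
p=np.load("pics/top_p.npy"); s=np.load("pics/side_p.npy")
def crop(im,a,b,c,d,k): return cv2.resize(im[b:d,a:c,::-1],None,fx=k,fy=k,interpolation=cv2.INTER_CUBIC)
cv2.imwrite("pics/c1.png",crop(p,105,155,230,280,5))
cv2.imwrite("pics/c2.png",crop(p,335,170,455,260,6))
cv2.imwrite("pics/c3.png",crop(s,155,265,330,400,4))
cv2.imwrite("pics/c4.png",crop(s,310,110,470,270,4))
```

```text
(no output)
```

View pics/c1.png

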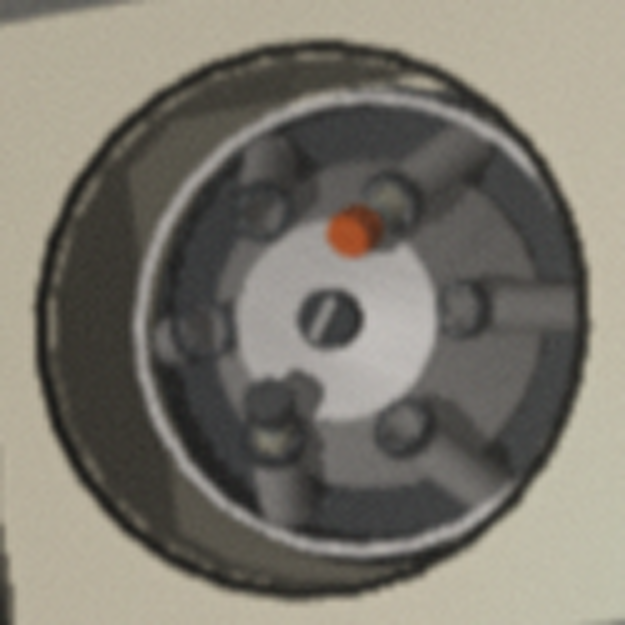

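View pics/c2.png

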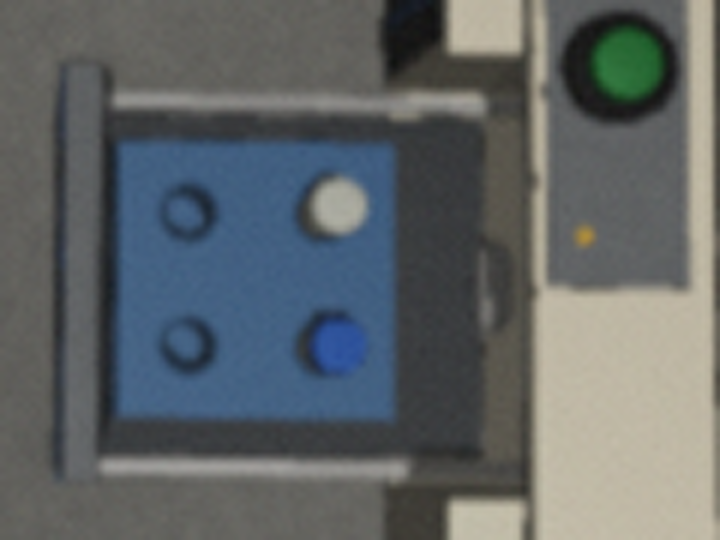

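View pics/c3.png

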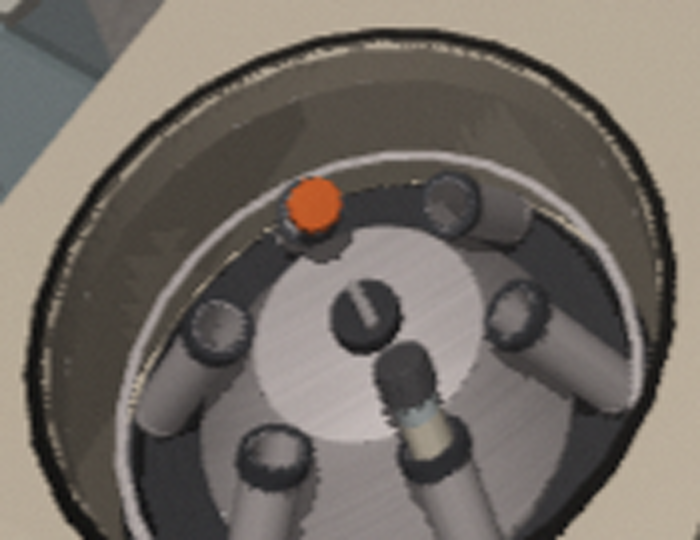

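View pics/c4.png

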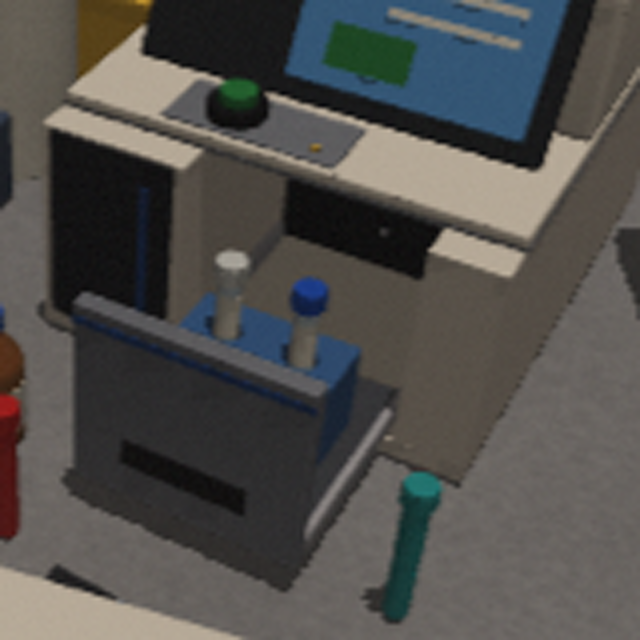

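```bash
cat > fit.py <<'E'
from h import *
from scipy.optimize import least_squares
np.set_printoptions(precision=4,suppress=True)
T=lambda a,o,k: np.array(a,float)/k+np.array(o)-0.5+0.5/k
tm=T([(392,203),(465,308),(405,427),(275,440),(203,328),(263,207)],(105,155),5)
def R2(th): return np.array([[np.cos(th),-np.sin(th)],[np.sin(th),np.cos(th)]])
def mouths(p,r=.062,z=.158):
    a=p[2]+np.arange(6)*np.pi/3; return np.stack([p[0]+r*np.cos(a),p[1]+r*np.sin(a),0*a+z],-1)
def cap(p,s):  # s along tube from mouth
    return np.array([p[0],p[1],.158])+np.append(R2(p[2])@[.062-.5*s,0],.866*s)
th0=np.arctan2(-.0225,.045)
sm={1:(218,325),2:(275,455),4:(520,315),5:(452,204)}
# orange is k=0; opposite k=3 balance
def res(p,use):
    r=[]
    m=mouths(p); q=proj("top",m)
    if 't' in use:
        for a in tm:  # nearest association
            e=q-a; i=np.argmin((e**2).sum(1)); r+=list(e[i])
        r+=list(proj("top",cap(p,.040))-T((353,232),(105,155),5))
    if 's' in use:
        qs=proj("side",m)
        for a in [(452,204),(218,325),(275,450),(517,315)]:
            e=qs-T(a,(155,265),4); i=np.argmin((e**2).sum(1)); r+=list(e[i])
        r+=list(proj("side",cap(p,.040))-T((315,205),(155,265),4))
    return np.array(r)
if __name__=="__main__":
  for use in('t','s','ts'):
    s=least_squares(res,[.495,.268,th0],args=(use,),loss='soft_l1')
    print(use,s.x,np.degrees(s.x[2]),'capmid',cap(s.x,.032)); print(res(s.x,use).round(1))
  # drawer
  hol=T([(188,212),(188,345)],(335,170),6); wc=T([(338,206),(338,346)],(335,170),6)
  def dr(p,zc=.158):  # p: center between place1,2 (x,y) yaw of drawer x
    Rm=R2(p[2]); L=np.array([[0,-.028],[0,.028],[.056,-.028],[.056,.028]]); W=L@Rm.T+p[:2]
    z=np.array([.098,.098,.158,.158]); X=np.c_[W,z]; q=proj("top",X)
    return q
  # drawer x ~ -y world; drawer y ~ +x world
  obs=np.array([hol[1],hol[0],wc[1],wc[0]])
  s=least_squares(lambda p:(dr(p)-obs).ravel(),[.49,-.2,-np.pi/2])
  print(s.x,np.degrees(s.x[2]),s.fun.round(1))
  Rm=R2(s.x[2])
  for n,l in dict(p1=(0,-.028),p2=(0,.028),front=(-.055,0)).items(): print(n,s.x[:2]+Rm@l)
E
python3 fit.py
python3 - <<'E'
from h import *
np.set_printoptions(precision=4,suppress=True)
for cam in("top","side"):
    d=np.load(f"pics/{cam}_d.npy");p=np.load(f"pics/{cam}_p.npy").astype(int);X=cloud(cam,d)
    r,g,b=p[...,0],p[...,1],p[...,2]
    m=(r>150)&(g<110)&(b<80)&(r-g>70)&(d>0); m&=(X[...,1]>.15)
    print(cam,"orange",m.sum(),X[m].mean(0),np.median(X[m],0),X[m].max(0), np.argwhere(m).mean(0))
    m=(g>80)&(g-r>40)&(g-b>25)&(abs(X[...,2]-.218)<.012); print("key",m.sum(),np.median(X[m],0),X[m].mean(0))
    m=(b>120)&(b-r>80)&(abs(X[...,2]-.155)<.015)&(X[...,1]<-.15)&(X[...,1]>-.33);print("bluecap",m.sum(),np.median(X[m],0))
    # panel top edge
    m=(abs(X[...,2]-.176)<.006)&(X[...,1]>-.22)&(X[...,1]<-.1)&(X[...,0]<.65)&(X[...,0]>.3);q=X[m];print("panel top",m.sum(),q.mean(0),q.min(0),q.max(0))
    if len(q)>5:
        u,s,v=np.linalg.svd((q-q.mean(0))[:,:2]);print(v)
E
```

```text
t [ 0.4979  0.2617 -0.4765] -27.300138874153806 capmid [0.5387 0.2406 0.1857]
[ 0.1 -0.1 -0.7  0.  -0.3 -0.5  0.2 -1.1  0.8 -0.   0.5  1.1 -0.5  0.7]
s [ 0.4958  0.2626 -0.4853] -27.805984204243973 capmid [0.5365 0.2412 0.1857]
[-0.6  0.5  1.   0.2  0.1  0.1 -0.9  0.   0.4 -0.8]
ts [ 0.4968  0.2623 -0.48  ] -27.499957569781962 capmid [0.5376 0.241  0.1857]
[-0.1  0.4 -0.9  0.6 -0.6  0.  -0.1 -0.7  0.6  0.4  0.4  1.5 -0.7  1.2
 -1.1 -0.   0.7 -0.1 -0.  -0.3 -1.2 -0.6 -0.  -1.2]
[ 0.4908 -0.2111 -1.6137] -92.45938675899882 [-0.1  0.1 -0.  -0.   0.1  0.   0.1 -0.1]
p1 [ 0.4628 -0.2099]
p2 [ 0.5188 -0.2123]
front [ 0.4932 -0.1562]
top orange 47 [0.6109 0.3438 0.1911] [0.5368 0.2468 0.1908] [0.8669 0.6735 0.1981] [171.9787 133.4681]
key 91 [ 0.5641 -0.3728  0.2172] [ 0.5638 -0.3726  0.2173]
bluecap 57 [ 0.4608 -0.2662  0.1567]
panel top 450 [ 0.4885 -0.1642  0.1746] [ 0.41   -0.1738  0.17  ] [ 0.5732 -0.1541  0.1803]
[[-0.999   0.0453]
 [-0.0453 -0.999 ]]
side orange 128 [0.5495 0.2423 0.1906] [0.5343 0.2432 0.1907] [0.9306 0.2535 0.1973] [312.1016 228.1953]
key 31 [ 0.5632 -0.3721  0.2191] [ 0.5627 -0.3722  0.2192]
bluecap 25 [ 0.4607 -0.2675  0.1577]
panel top 380 [ 0.4899 -0.1626  0.175 ] [ 0.4105 -0.1745  0.17  ] [ 0.5749 -0.154   0.1785]
[[-0.9992  0.04  ]
 [ 0.04    0.9992]]
```

```bash
cat > goto.py <<'E'
# usage: goto.py x y z jawx jawy : shift in tool axes (cm) now, and turn
import sys
from h import *
np.set_printoptions(precision=2,suppress=True)
s=monitor.observe(); R=Ro.from_rotvec(s['ee_rot']).as_matrix(); p=s['position']
print('t',round(s['clock'],2),'p',p.round(4),'x',R[:,0],'y',R[:,1],'z',R[:,2].round(3),'w',round(s['width'],3),'F',s['force'],'q',s['joints'])
if len(sys.argv)>3:
    a=list(map(float,sys.argv[1:])); 
    print('shift cm',(R.T@(np.array(a[:3])-p))*100)
    if len(a)>3:
        j=R.T@np.array([a[3],a[4],0]); t=np.degrees(np.arctan2(-j[0],j[1])); t=(t+90)%180-90
        print('turn',t,'q7 now',np.degrees(s['joints'][6])); 
        Rn=R@Ro.from_euler('z',t,degrees=True).as_matrix()
        print('shift after turn',(Rn.T@(np.array(a[:3])-p))*100)
E
python3 goto.py .5375 .241 .30 .462 .887
python3 - <<'E'
from h import *
import fit
np.set_printoptions(precision=4,suppress=True)
P=np.array([.4968,.2623,-.48])
d=np.load("pics/top_d.npy");X=cloud("top",d)
L=(X[...,:2]-P[:2])@fit.R2(P[2])
# height map in rotor frame, 10mm bins
for x in range(-20,110,10):
    row=[]
    for y in range(-80,90,10):
        m=(abs(L[...,0]*1e3-x)<6)&(abs(L[...,1]*1e3-y)<6)&(d>0); row.append(int(np.percentile(X[...,2][m],90)*1e3) if m.any() else -1)
    print(x,row)
# analyser heights along drawer line
for y in np.arange(-.26,-.42,-.02):
    print(round(y,2),[int(np.median(X[...,2][(abs(X[...,0]-x)<.008)&(abs(X[...,1]-y)<.008)])*1e3) if ((abs(X[...,0]-x)<.008)&(abs(X[...,1]-y)<.008)).any() else -1 for x in np.arange(.30,.7,.03)])
E
```

```text
t 1.4 p [ 0.21 -0.59  0.23] x [ 0.94  0.34 -0.  ] y [ 0.34 -0.94  0.  ] z [-0. -0. -1.] w 1.004 F [-0.14  0.17 -0.91] q [ 1.13  0.43  0.02  1.57 -0.01  1.13 -0.08]
shift cm [ 58.72 -67.19  -7.33]
turn 47.09341616594784 q7 now -4.302169593137928
shift after turn [ -9.24 -88.75  -7.33]
-20 [99, 152, 159, 152, 152, 153, 155, 155, 157, 156, 155, 153, 152, 153, 159, 161, 101]
-10 [100, 117, 134, 148, 153, 154, 155, 166, 170, 166, 157, 155, 152, 149, 139, 119, 103]
0 [102, 118, 137, 150, 151, 154, 158, 167, 170, 166, 156, 155, 154, 150, 140, 119, 104]
10 [99, 119, 135, 149, 151, 153, 157, 165, 168, 164, 155, 154, 154, 152, 139, 121, 105]
20 [97, 114, 159, 154, 151, 152, 155, 155, 157, 155, 154, 154, 153, 155, 160, 161, -1]
30 [130, 160, 162, 152, 153, 153, 153, 155, 186, 185, 153, 152, 153, 154, 162, 162, 121]
40 [136, 158, 163, 161, 154, 150, 152, 191, 192, 194, -1, 151, 154, 159, 163, 158, 138]
50 [130, 145, 157, 156, 128, 136, 146, 192, 195, 194, 136, 136, 130, 157, 156, 137, 128]
60 [115, 113, 95, 104, 114, 124, 130, 171, 189, 180, 159, 124, 116, 105, 95, 80, 109]
70 [79, 78, 79, 93, 100, 109, 115, 160, 165, 162, 159, 105, 103, 92, 79, 78, 82]
80 [-1, 84, 79, 79, 80, 92, 96, 148, 160, 157, -1, 91, 81, 80, 82, 80, 106]
90 [185, -1, 95, 79, 80, 78, 78, 130, 140, 138, 78, 79, 79, 79, 100, 108, 180]
100 [187, 187, -1, 97, 106, 78, 78, 114, 121, 120, 78, 79, 105, 108, 107, 181, 186]
-0.26 [0, -1, 0, -1, 28, 98, 96, 99, 96, 39, -1, -1, -1, -1]
-0.28 [-1, -1, -1, -1, 28, 97, 96, 100, 96, 37, -1, -2, -1, -1]
-0.3 [0, -2, 97, 82, 28, 94, 95, 97, 95, 37, 1, -1, 0, 0]
-0.32 [-1, -1, 183, 184, 28, 28, 28, 27, 29, 85, 183, 184, 182, 60]
-0.34 [-1, -1, 195, 194, 191, 191, 181, 184, 181, 135, 186, 184, 184, 184]
-0.36 [0, -2, 195, 195, 193, 194, 195, 194, 194, 205, 196, 195, 195, 194]
-0.38 [-1, -2, 195, 195, 194, 195, 196, 196, 198, 216, 196, 195, 195, 192]
-0.4 [-2, 0, 195, 197, 196, 196, 196, 196, 195, 196, 195, 195, 195, -1]
```

```bash
python3 -m crank '[[[0,0,-5],0,0],[[0,0,-5],0,0],[[0,0,-5],0,0],[[0,0,-4],0,0],[[2.5,-4,0],0,0]]' 10; python3 goto.py .5375 .241 .30 .462 .887
```

```text
clock: 1.9
position: [0.2186, -0.5489, 0.4226]
ee_rot: [3.085, 0.523, 0.002]
force: [1.0, -0.7, -0.8]
width: 0.997
t 1.9 p [ 0.22 -0.55  0.42] x [ 0.94  0.33 -0.  ] y [ 0.33 -0.94  0.01] z [ 0.   -0.01 -1.  ] w 0.997 F [ 1.   -0.73 -0.81] q [ 1.08  0.28  0.03  1.32 -0.01  1.52 -0.13]
shift cm [ 56.15 -64.22  11.43]
turn 46.75629261312571 q7 now -7.253497485997917
shift after turn [ -8.31 -84.9   11.43]
```

```bash
python3 -m crank '[[[2.5,-4,0],0,0],[[2.5,-4,0],0,0],[[2.5,-4,0],0,0],[[2.5,-4,0],0,0],[[2.5,-4,0],0,0]]'; python3 goto.py .5375 .241 .30 .462 .887
```

```text
clock: 2.4
position: [0.2704, -0.3105, 0.4169]
ee_rot: [3.095, 0.534, 0.0]
force: [1.4, -0.6, 0.6]
width: 1.002
t 2.4 p [ 0.27 -0.31  0.42] x [0.94 0.34 0.  ] y [ 0.34 -0.94  0.  ] z [ 0. -0. -1.] w 1.002 F [ 1.38 -0.56  0.55] q [ 0.86 -0.02 -0.13  1.69 -0.    1.47 -0.5 ]
shift cm [ 43.65 -43.02  11.66]
turn 47.09089219558237 q7 now -28.65877346280872
shift after turn [ -1.79 -61.26  11.66]
```

```bash
cat > plan.py <<'E'
# plan.py N x y z turn : per-row shifts with turn spread out
import sys
from h import *
s=monitor.observe(); R=Ro.from_rotvec(s['ee_rot']).as_matrix(); p=s['position']
N=int(sys.argv[1]); T=np.array(list(map(float,sys.argv[2:5]))); t=float(sys.argv[5])/N
d=(T-p)/N*100
for i in range(N):
    print(f"[{np.round(R.T@d,1).tolist()},{t:.1f},C]", end=",\n" if i%5==4 else ",")
    R=R@Ro.from_euler('z',t,degrees=True).as_matrix()
E
python3 plan.py 16 .5357 .2419 .36 -132.9
```

```text
[[2.7, -2.7, 0.4],-8.3,C],[[3.1, -2.3, 0.4],-8.3,C],[[3.4, -1.8, 0.4],-8.3,C],[[3.6, -1.3, 0.4],-8.3,C],[[3.8, -0.8, 0.4],-8.3,C],
[[3.8, -0.2, 0.4],-8.3,C],[[3.8, 0.3, 0.4],-8.3,C],[[3.7, 0.9, 0.4],-8.3,C],[[3.6, 1.4, 0.4],-8.3,C],[[3.3, 1.9, 0.4],-8.3,C],
[[3.0, 2.4, 0.4],-8.3,C],[[2.6, 2.8, 0.4],-8.3,C],[[2.2, 3.1, 0.4],-8.3,C],[[1.7, 3.4, 0.4],-8.3,C],[[1.2, 3.6, 0.4],-8.3,C],
[[0.7, 3.8, 0.4],-8.3,C],
```

```bash
python3 -m crank '[[[2.7,-2.7,0.3],-8.3,60],[[3.1,-2.3,0.3],-8.3,120],[[3.4,-1.8,0.3],-8.3,130],[[3.6,-1.3,0.3],-8.3,130],[[3.8,-0.8,0.3],-8.3,130]]'; python3 -m crank '[[[3.8,-0.2,0.3],-8.3,130],[[3.8,0.3,0.3],-8.3,130],[[3.7,0.9,0.3],-8.3,130],[[3.6,1.4,0.3],-8.3,130],[[3.3,1.9,0.3],-8.3,130]]'; python3 goto.py .5357 .2419 .36 .462 .887;  python3 plan.py 6 .5357 .2419 .36 -50
```

```text
clock: 2.9
position: [0.3537, -0.1375, 0.4019]
ee_rot: [2.7, 1.604, 0.001]
force: [0.9, -0.5, -0.0]
width: 0.616
clock: 3.4
position: [0.4362, 0.0348, 0.3869]
ee_rot: [1.957, 2.456, 0.001]
force: [-0.4, 0.6, 0.5]
width: 0.492
t 3.4 p [0.44 0.03 0.39] x [-0.22  0.97 -0.  ] y [0.97 0.22 0.  ] z [ 0. -0. -1.] w 0.492 F [-0.37  0.59  0.49] q [ 0.38  0.07 -0.61  1.68  0.04  1.4  -0.01]
shift cm [17.97 14.32  2.69]
turn -49.578932776018455 q7 now -0.6979553005584117
shift after turn [ 0.75 22.96  2.69]
[[3.0, 2.4, 0.4],-8.3,C],[[2.6, 2.8, 0.4],-8.3,C],[[2.2, 3.1, 0.4],-8.3,C],[[1.7, 3.4, 0.4],-8.3,C],[[1.2, 3.6, 0.4],-8.3,C],
[[0.7, 3.8, 0.4],-8.3,C],
```

```bash
python3 -m crank '[[[3.0,2.4,0.4],-8.3,130],[[2.6,2.8,0.4],-8.3,130],[[2.2,3.1,0.4],-8.3,130],[[1.7,3.4,0.4],-8.3,130],[[1.2,3.6,0.4],-8.3,130]]';python3 -m crank '[[[0.7,3.8,0.4],-8.3,130],[[0,0,0],0,130]]';  python3 goto.py .5357 .2419 .1702 .462 .887
```

```text
clock: 3.9
position: [0.5198, 0.206, 0.3666]
ee_rot: [0.961, 2.991, 0.0]
force: [0.4, -0.6, -0.4]
width: 0.492
clock: 4.1
position: [0.5359, 0.2439, 0.361]
ee_rot: [-0.735, -3.051, -0.003]
force: [0.4, 1.0, 0.3]
width: 0.492
t 4.1 p [0.54 0.24 0.36] x [-0.89  0.46  0.  ] y [0.46 0.89 0.  ] z [-0.  0. -1.] w 0.492 F [0.45 1.   0.28] q [ 0.03  0.41 -0.81  1.39  0.29  1.46  0.32]
shift cm [-0.15 -0.2  19.08]
turn 0.4336260758988715 q7 now 18.555819447920587
shift after turn [-0.15 -0.2  19.08]
```

```bash
python3 -m crank '[[[-0.1,-0.2,4],0.4,130],[[0,0,4],0,130],[[0,0,4],0,130],[[0,0,2],0,130],[[0,0,0],0,130]]';  python3 goto.py .5357 .2419 .1702 .462 .887
python3 - <<'E'
from h import *
for cam,b in(("top",(105,130,235,260)),("side",(155,215,330,360))):
    p,d=get_image(cam); a=b
    cv2.imwrite(f"pics/{cam}1.png",cv2.resize(p[b[1]:b[3],b[0]:b[2],::-1],None,fx=4,fy=4,interpolation=cv2.INTER_CUBIC))
E
```

```text
clock: 4.6
position: [0.5344, 0.2353, 0.2199]
ee_rot: [-0.762, -3.044, 0.006]
force: [0.2, 0.1, -0.3]
width: 0.491
t 4.6 p [0.53 0.24 0.22] x [-0.88  0.47  0.  ] y [ 0.47  0.88 -0.  ] z [-0.01 -0.   -1.  ] w 0.491 F [ 0.24  0.07 -0.34] q [ 0.03  0.49 -0.78  1.63  0.37  1.17  0.24]
shift cm [0.19 0.66 4.96]
turn -0.587387519786958 q7 now 13.960528606689637
shift after turn [0.18 0.66 4.96]
```

View pics/side1.png

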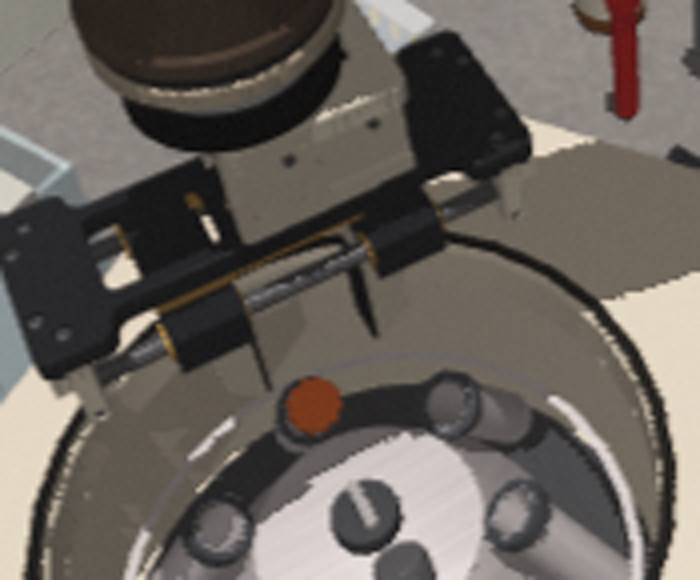

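View pics/top1.png

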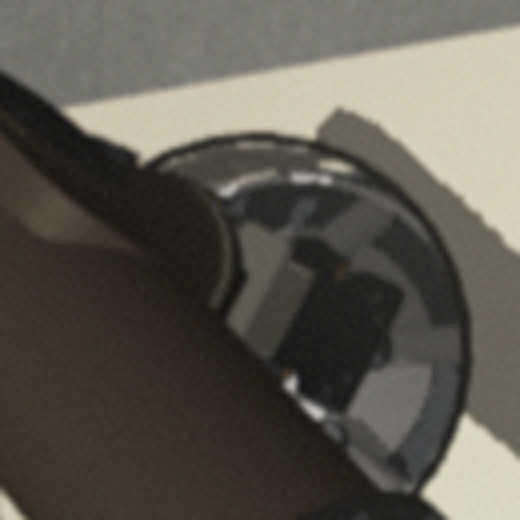

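Side crop: the orange cap is at (313,405), with the finger tips either side at (268,385) and (375,333), still above it. The top view is blocked by the arm. I'll let the arm settle and re-read the pose.

```bash
python3 goto.py .5357 .2419 .1702 .462 .887; python3 -m crank '[[[0,0,0],0,130],[[0,0,0],0,130]]';  python3 goto.py .5357 .2419 .1702 .462 .887
python3 - <<'E'
from h import *
s=monitor.observe();R=Ro.from_rotvec(s['ee_rot']).as_matrix();p=s['position']
for w in(.0225,-.0225): print(w,(proj("side",p+R[:,1]*w)-[155,215])*4+1.5)
E
```

```text
t 4.7 p [0.54 0.24 0.22] x [-0.88  0.47 -0.  ] y [0.47 0.88 0.  ] z [ 0.  0. -1.] w 0.489 F [-0.63  0.14  0.09] q [ 0.03  0.49 -0.78  1.63  0.37  1.18  0.24]
shift cm [0.25 0.4  5.34]
turn -0.5555900904024753 q7 now 14.006976687379865
shift after turn [0.25 0.4  5.34]
clock: 4.9
position: [0.5364, 0.2378, 0.2244]
ee_rot: [0.761, 3.046, 0.003]
force: [-0.2, 0.1, 0.3]
width: 0.49
t 4.9 p [0.54 0.24 0.22] x [-0.88  0.47 -0.  ] y [0.47 0.88 0.  ] z [ 0.  0. -1.] w 0.49 F [-0.21  0.11  0.32] q [ 0.03  0.49 -0.78  1.63  0.37  1.17  0.24]
shift cm [0.27 0.31 5.42]
turn -0.5273865882352169 q7 now 14.002970381198805
shift after turn [0.26 0.31 5.42]
0.0225 [254.24381011 371.54948336]
-0.0225 [355.47574821 322.34499636]
```

```bash
for i in 1 2 3; do python3 -m crank '[[[0,0,0],0,130]]' | grep -E "clock|posi"; done
python3 - <<'E'
from h import *
s=monitor.observe();R=Ro.from_rotvec(s['ee_rot']).as_matrix();p=np.array([.5364,.2378,.2235])
p,d=p,get_image("side")
im,dd=d; cv2.imwrite("pics/side2.png",cv2.resize(im[265:345,195:295,::-1],None,fx=8,fy=8,interpolation=cv2.INTER_CUBIC))
for w in(.0225,.030,-.0225,-.030):
  for x in(-.0095,.0095): print(w,x,((proj("side",p+R[:,1]*w+R[:,0]*x)-[195,265])*8+3.5).round())
E
```

```text
clock: 5.0
position: [0.5362, 0.2376, 0.2238]
clock: 5.1
position: [0.536, 0.2375, 0.2233]
clock: 5.2
position: [0.5358, 0.2374, 0.223]
0.0225 -0.0095 [174. 312.]
0.0225 0.0095 [207. 380.]
0.03 -0.0095 [139. 329.]
0.03 0.0095 [172. 398.]
-0.0225 -0.0095 [375. 216.]
-0.0225 0.0095 [410. 280.]
-0.03 -0.0095 [407. 200.]
-0.03 0.0095 [443. 264.]
```

View pics/side2.png

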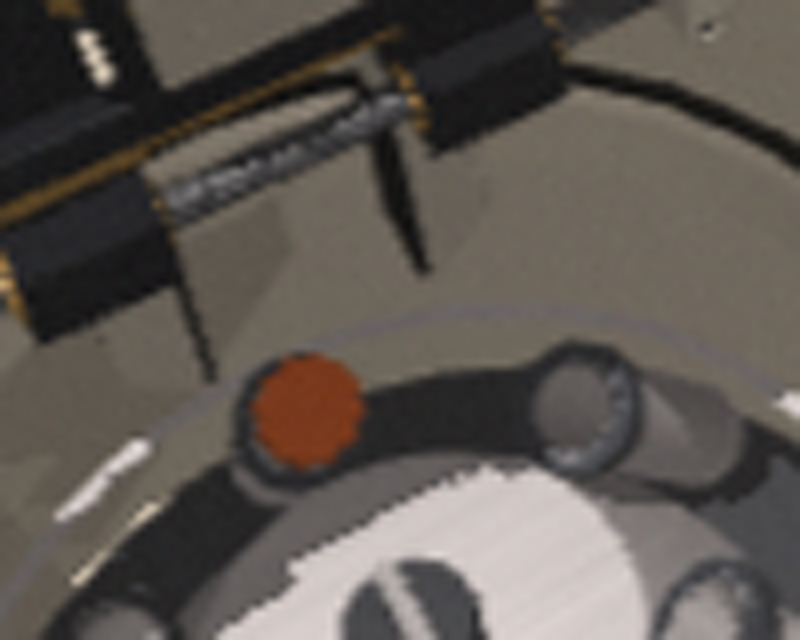

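Side crop: the finger corners at (210,380) and (425,270) match their projections to about 1 px. The cap sits between and below them at (308,408).

```bash
python3 goto.py .5357 .2419 .1705 .462 .887
```

```text
t 5.25 p [0.54 0.24 0.22] x [-0.88  0.47 -0.  ] y [0.47 0.88 0.  ] z [ 0. -0. -1.] w 0.491 F [ 0.07  0.13 -1.19] q [ 0.03  0.49 -0.78  1.63  0.37  1.17  0.24]
shift cm [0.22 0.4  5.24]
turn -0.509154867675548 q7 now 13.994508508145207
shift after turn [0.22 0.4  5.24]
```

```bash
python3 -m crank '[[[0.2,0.4,1],-0.5,130],[[0,0,1],0,130],[[0,0,1],0,130],[[0,0,0],0,130],[[0,0,0],0,130]]'; python3 goto.py .5357 .2419 .1705 .462 .887
```

```text
clock: 5.75
position: [0.5357, 0.2417, 0.1922]
ee_rot: [-0.747, -3.051, 0.001]
force: [-0.2, 0.6, 0.2]
width: 0.49
t 5.75 p [0.54 0.24 0.19] x [-0.89  0.46  0.  ] y [ 0.46  0.89 -0.  ] z [-0. -0. -1.] w 0.49 F [-0.24  0.63  0.23] q [ 0.01  0.52 -0.77  1.66  0.39  1.12  0.22]
shift cm [0.01 0.02 2.17]
turn -0.009416371060652295 q7 now 12.790203354645035
shift after turn [0.01 0.02 2.17]
```

```bash
python3 -m crank '[[[0,0,1.1],0,130],[[0,0,1.1],0,130],[[0,0,0],0,130],[[0,0,0],0,150],[[0,0,0],0,160]]' 8; python3 -m crank '[[[0,0,0],0,170],[[0,0,0],0,180],[[0,0,0],0,200],[[0,0,0],0,220]]' 8; python3 goto.py .5357 .2419 .1705 .462 .887
```

```text
clock: 6.25
position: [0.536, 0.242, 0.171]
ee_rot: [0.747, 3.051, 0.0]
force: [0.4, 0.7, 0.9]
width: 0.39
clock: 6.65
position: [0.5362, 0.2423, 0.1711]
ee_rot: [0.747, 3.051, 0.002]
force: [0.8, 1.1, -0.6]
width: 0.236
t 6.65 p [0.54 0.24 0.17] x [-0.89  0.46 -0.  ] y [0.46 0.89 0.  ] z [ 0.  0. -1.] w 0.236 F [ 0.76  1.14 -0.56] q [ 0.    0.54 -0.76  1.69  0.41  1.08  0.21]
shift cm [ 0.03 -0.06  0.06]
turn -0.0010925993740187323 q7 now 11.819275672179987
shift after turn [ 0.03 -0.06  0.06]
```

```bash
python3 -m crank '[[[0,0,0],0,255],[[0.25,0,-0.43],0,255],[[0.5,0,-0.87],0,255],[[0.5,0,-0.87],0,255]]' 10; python3 goto.py; python3 -m crank '[[[0.75,0,-1.3],0,255],[[0.75,0,-1.3],0,255],[[0.75,0,-1.3],0,255],[[0.75,0,-1.3],0,255]]' ; python3 goto.py
```

```text
clock: 7.05
position: [0.5241, 0.2477, 0.1931]
ee_rot: [-0.747, -3.051, 0.001]
force: [0.6, 0.7, -0.7]
width: 0.238
t 7.05 p [0.52 0.25 0.19] x [-0.89  0.46  0.  ] y [ 0.46  0.89 -0.  ] z [-0. -0. -1.] w 0.238 F [ 0.62  0.74 -0.7 ] q [ 0.    0.51 -0.77  1.68  0.39  1.11  0.21]
clock: 7.45
position: [0.4973, 0.2619, 0.2459]
ee_rot: [0.747, 3.051, -0.0]
force: [-0.3, 0.0, -0.2]
width: 0.235
t 7.45 p [0.5  0.26 0.25] x [-0.89  0.46 -0.  ] y [0.46 0.89 0.  ] z [ 0. -0. -1.] w 0.235 F [-0.32  0.02 -0.15] q [-0.    0.44 -0.81  1.65  0.33  1.2   0.2 ]
```

```bash
python3 -m crank '[[[0.75,0,-1.3],0,255],[[0.75,0,-1.3],0,255],[[0,0,-4],0,255],[[0,0,-4],0,255],[[0,0,-4],0,255]]' ; python3 goto.py
python3 - <<'E'
from h import *
p,d=get_image("side"); cv2.imwrite("pics/side3.png",p[:,:,::-1])
E
```

```text
clock: 7.95
position: [0.4841, 0.2684, 0.3926]
ee_rot: [-0.747, -3.051, 0.0]
force: [1.3, 0.2, -0.4]
width: 0.235
t 7.95 p [0.48 0.27 0.39] x [-0.89  0.46  0.  ] y [ 0.46  0.89 -0.  ] z [-0.  0. -1.] w 0.235 F [ 1.27  0.16 -0.36] q [-0.    0.34 -0.84  1.42  0.25  1.5   0.26]
```

View pics/side3.png

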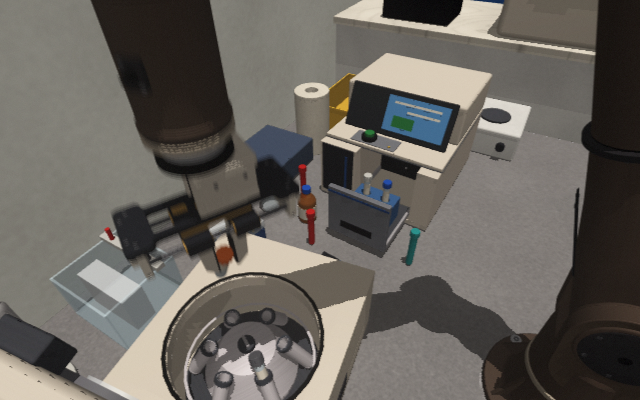

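The cap is held between the fingers at (224,255) and its sleeve is now empty. The balance tube is still in the rotor at (258,365).

```bash
python3 plan.py 14 .465 -.210 .31 -25
```

```text
[[-1.5, -3.1, 0.6],-1.8,C],[[-1.4, -3.2, 0.6],-1.8,C],[[-1.3, -3.2, 0.6],-1.8,C],[[-1.2, -3.2, 0.6],-1.8,C],[[-1.1, -3.3, 0.6],-1.8,C],
[[-1.0, -3.3, 0.6],-1.8,C],[[-0.8, -3.3, 0.6],-1.8,C],[[-0.7, -3.4, 0.6],-1.8,C],[[-0.6, -3.4, 0.6],-1.8,C],[[-0.5, -3.4, 0.6],-1.8,C],
[[-0.4, -3.4, 0.6],-1.8,C],[[-0.3, -3.4, 0.6],-1.8,C],[[-0.2, -3.4, 0.6],-1.8,C],[[-0.1, -3.4, 0.6],-1.8,C],
```

```bash
python3 -m crank '[[[-1.5,-3.1,0],-1.8,255],[[-1.4,-3.2,0],-1.8,255],[[-1.3,-3.2,0],-1.8,255],[[-1.2,-3.2,0.6],-1.8,255],[[-1.1,-3.3,0.6],-1.8,255]]' ; python3 -m crank '[[[-1,-3.3,0.6],-1.8,255],[[-0.8,-3.3,0.6],-1.8,255],[[-0.7,-3.4,0.6],-1.8,255],[[-0.6,-3.4,0.6],-1.8,255],[[-0.5,-3.4,0.6],-1.8,255]]' ;  python3 -m crank '[[[-0.4,-3.4,0.6],-1.8,255],[[-0.3,-3.4,0.6],-1.8,255],[[-0.2,-3.4,0.6],-1.8,255],[[-0.1,-3.4,0.6],-1.8,255],[[0,0,0],0,255]]';python3 -m crank '[[[0,0,0],0,255],[[0,0,0],0,255]]'; python3 goto.py .465 -.21 .22 -.043 -.999
python3 - <<'E'
from h import *
for cam in("side","top"):
  p,d=get_image(cam); cv2.imwrite(f"pics/{cam}4.png",p[:,:,::-1])
E
```

```text
clock: 8.5
position: [0.4789, 0.0946, 0.3787]
ee_rot: [0.503, 3.1, 0.0]
force: [0.2, 0.8, -0.1]
width: 0.233
clock: 9.0
position: [0.4704, -0.0773, 0.3487]
ee_rot: [0.259, 3.131, -0.0]
force: [-0.6, 0.7, 0.3]
width: 0.232
clock: 9.5
position: [0.4631, -0.2176, 0.3233]
ee_rot: [-0.073, -3.138, 0.001]
force: [-0.1, -0.6, -0.7]
width: 0.234
clock: 9.7
position: [0.465, -0.2111, 0.3249]
ee_rot: [0.062, 3.14, 0.001]
force: [-0.2, 0.5, -0.3]
width: 0.236
t 9.7 p [ 0.47 -0.21  0.32] x [-1.    0.04 -0.  ] y [0.04 1.   0.  ] z [ 0.  0. -1.] w 0.236 F [-0.21  0.53 -0.35] q [ 0.88  0.25 -0.7   1.65  0.17  1.3   1.69]
shift cm [ 0.01  0.11 10.49]
turn 0.21667981548992543 q7 now 96.67629080333094
shift after turn [ 0.01  0.11 10.49]
```

View pics/side4.png

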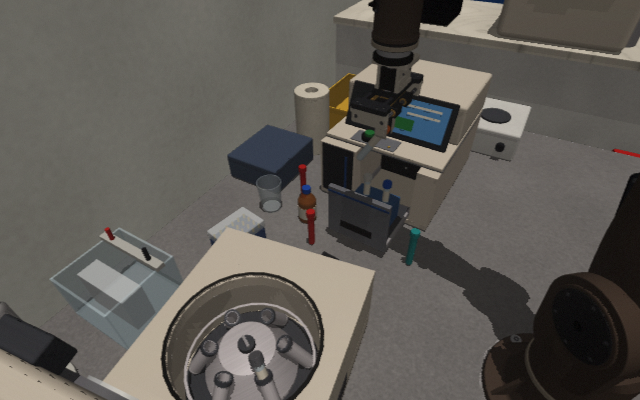

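View pics/top4.png

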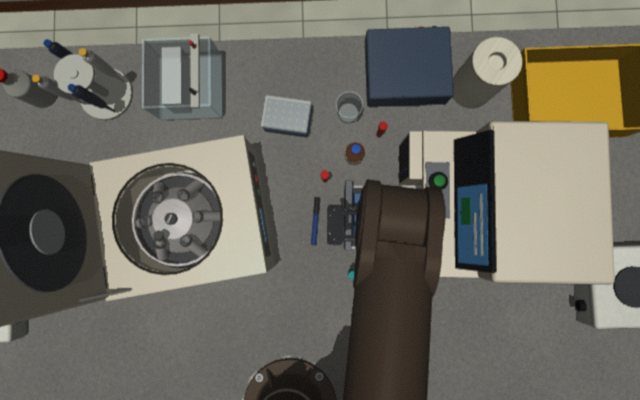

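```bash
cat > foot.py <<'E'
from h import *
import sys
name=sys.argv[1]; box=list(map(int,sys.argv[2:6])); k=int(sys.argv[6])
s=monitor.observe();R=Ro.from_rotvec(s['ee_rot']).as_matrix();p=s['position']
tilt=np.radians(float(sys.argv[7]) if len(sys.argv)>7 else 30)
g=p-.019*R[:,2]; ax=R@[np.sin(tilt),0,-np.cos(tilt)]
im,d=get_image("side"); c=cv2.resize(im[box[1]:box[3],box[0]:box[2],::-1],None,fx=k,fy=k,interpolation=cv2.INTER_CUBIC)
P=lambda X:(proj("side",X)-box[:2])*k+(k-1)/2
for l in(-.116,-.1075,-.06,-.014,.004):
    q=P(g+ax*l); cv2.circle(c,tuple(int(v) for v in q.round()),2,(0,255,0),-1); print(l,(g+ax*l).round(4),q.round())
for X in([.5188,-.2123,.098],[.4628,-.2099,.098]):
    q=P(np.array(X)); cv2.circle(c,tuple(int(v) for v in q.round()),3,(255,0,255),1)
cv2.imwrite(f"pics/{name}.png",c)
E
python3 foot.py f1 320 80 440 240 5
```

```text
-0.116 [ 0.5231 -0.2133  0.2435] [189. 391.]
-0.1075 [ 0.5188 -0.2132  0.2509] [198. 381.]
-0.06 [ 0.4951 -0.2123  0.292 ] [250. 321.]
-0.014 [ 0.472  -0.2114  0.3318] [304. 258.]
0.004 [ 0.463  -0.211   0.3474] [327. 231.]
```

View pics/f1.png

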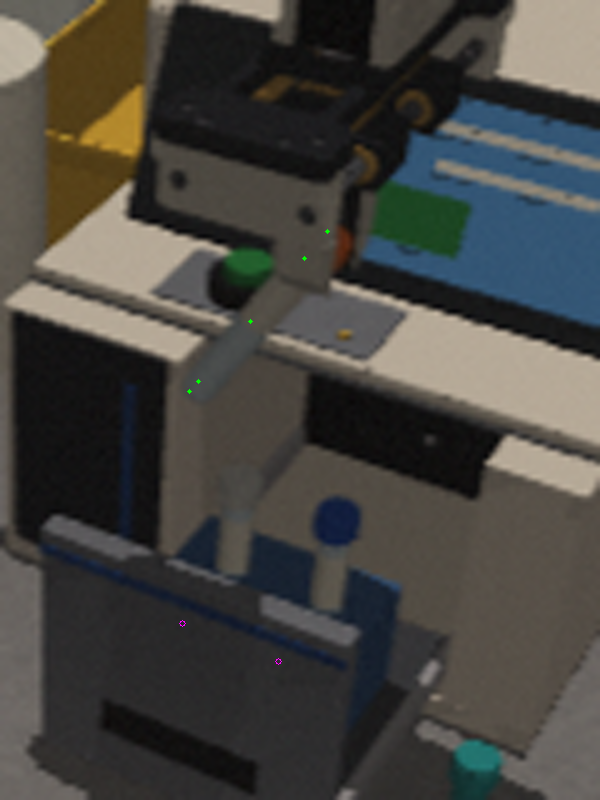

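```bash
cat > tube.py <<'E'
from h import *
from scipy.optimize import least_squares
np.set_printoptions(precision=4,suppress=True)
s=monitor.observe();R=Ro.from_rotvec(s['ee_rot']).as_matrix();p=s['position']
g=p-.019*R[:,2]
im,d=get_image("side"); X=cloud("side",d)
import sys
tilt=np.radians(float(sys.argv[1]) if len(sys.argv)>1 else 30)
ax=R@[np.sin(tilt),0,-np.cos(tilt)]
L=(X-g); t=L@ax; r=np.linalg.norm(L-t[...,None]*ax,axis=-1)
m=(d>0)&(r<.018)&(t<-.03)&(t>-.12)
Q=X[m]; print(m.sum(), 'tmin',t[m].min())
C=get_calibration("side"); cam=-C['R'].T@C['t']
# fit axis: point at t=-.1075 and t=-.03 offset in 2 dims
e1=R[:,1]; e2=np.cross(ax,e1)
def res(q):
    A=g-.03*ax+q[0]*e1+q[1]*e2; B=g-.1075*ax+q[2]*e1+q[3]*e2
    u=(A-B)/np.linalg.norm(A-B); w=Q-B; rr=np.linalg.norm(w-(w@u)[:,None]*u,axis=1); return rr-.0085
f=least_squares(res,[0,0,0,0],loss='soft_l1',f_scale=.002)
A=g-.03*ax+f.x[0]*e1+f.x[1]*e2; B=g-.1075*ax+f.x[2]*e1+f.x[3]*e2
print('off',f.x*1000,'rms',f.fun.std()); u=(A-B)/np.linalg.norm(A-B); print('footc',B,'axis',u,'tcp',p,'foot-tcp tool',R.T@(B-p),'axis tool',R.T@u)
E
python3 tube.py
```

```text
209 tmin -0.11286600752863875
off [-0.1868  1.5174  0.5407  1.3421] rms 0.001038343899212808
footc [ 0.5176 -0.2128  0.2502] axis [-0.5024  0.0103  0.8645] tcp [ 0.465  -0.2113  0.3249] foot-tcp tool [-0.0526  0.0005  0.0748] axis tool [ 0.5019 -0.0094 -0.8649]
```

The tube fit from side depth gives a tilt of 30.1° and a foot centre within 1.3 mm of being over place_2. Descending.

```bash
python3 -m crank '[[[-0.1,0.1,3],0.2,255],[[0,0,3],0,255],[[0,0,3],0,255],[[0,0,2.5],0,255],[[0,0,1.5],0,255]]'; python3 -m crank '[[[0,0,0],0,255],[[0,0,0],0,255],[[0,0,0],0,255]]';python3 goto.py .4665 -.21 .171 -.043 -.999; python3 tube.py; python3 foot.py f2 320 80 440 240 5
```

```text
clock: 10.4
position: [0.465, -0.2108, 0.1927]
ee_rot: [-0.068, -3.139, -0.001]
force: [-0.7, 0.3, 0.1]
width: 0.236
clock: 10.7
position: [0.4666, -0.2115, 0.1956]
ee_rot: [0.069, 3.139, -0.001]
force: [0.6, -0.2, 1.1]
width: 0.234
t 10.7 p [ 0.47 -0.21  0.2 ] x [-1.    0.04 -0.  ] y [ 0.04  1.   -0.  ] z [ 0. -0. -1.] w 0.234 F [ 0.6  -0.21  1.15] q [ 0.84  0.36 -0.67  1.85  0.26  1.02  1.59]
shift cm [0.02 0.15 2.46]
turn -0.03740955235025467 q7 now 91.11944969565651
shift after turn [0.02 0.15 2.46]
101 tmin -0.08978343970085595
off [-0.6542  1.2897  0.6629  1.6524] rms 0.0009729079411577016
footc [ 0.519  -0.2132  0.1208] axis [-0.4976  0.0053  0.8674] tcp [ 0.4666 -0.2115  0.1956] foot-tcp tool [-0.0523  0.0007  0.0749] axis tool [ 0.4959 -0.017  -0.8682]
-0.116 [ 0.5246 -0.2142  0.1143] [175. 594.]
-0.1075 [ 0.5203 -0.214   0.1216] [183. 586.]
-0.06 [ 0.4965 -0.2129  0.1627] [229. 540.]
-0.014 [ 0.4735 -0.2119  0.2025] [277. 492.]
0.004 [ 0.4645 -0.2115  0.2181] [297. 472.]
```

View pics/f2.png

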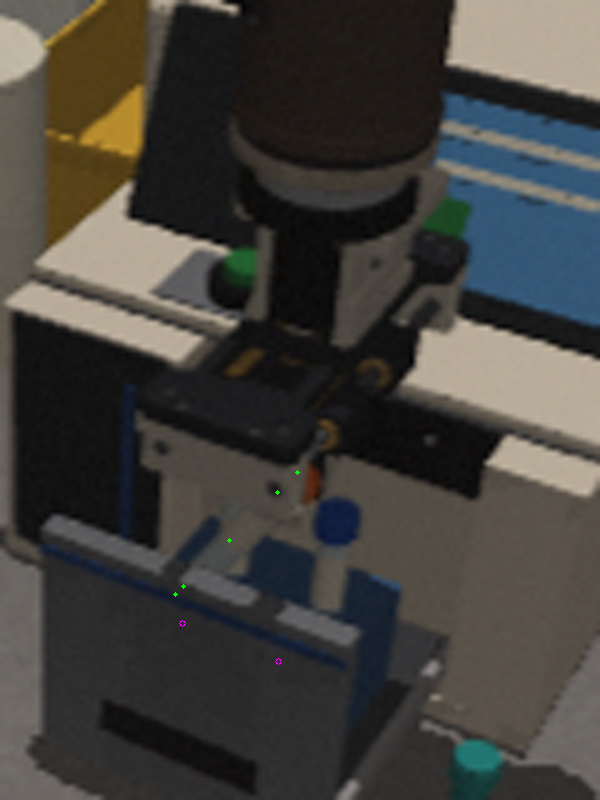

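Tube tilted with its foot hidden behind the panel. The fit puts the foot centre at (.519, -.213, .121), right over place_2.

```bash
python3 -m crank '[[[0,0.1,0.8],0,255],[[0,0,0.8],0,255],[[0,0,0.5],0,255],[[0,0,0.4],0,255],[[0,0,0],0,255]]';python3 -m crank '[[[0,0,0],0,255],[[0,0,0],0,255]]'; python3 goto.py .4665 -.2105 .171 -.043 -.999
```

```text
clock: 11.3
position: [0.4656, -0.2106, 0.1688]
ee_rot: [-0.069, -3.14, -0.001]
force: [1.1, 0.0, 1.0]
width: 0.232
clock: 11.5
position: [0.4659, -0.2106, 0.1696]
ee_rot: [0.069, 3.141, -0.0]
force: [0.7, -1.6, 0.1]
width: 0.235
t 11.5 p [ 0.47 -0.21  0.17] x [-1.    0.04 -0.  ] y [ 0.04  1.   -0.  ] z [ 0. -0. -1.] w 0.235 F [ 0.72 -1.61  0.11] q [ 0.82  0.39 -0.66  1.88  0.29  0.96  1.56]
shift cm [-0.05  0.01 -0.14]
turn -0.05722133719837075 q7 now 89.63311457312055
shift after turn [-0.05  0.01 -0.14]
```

```bash
python3 -m crank '[[[0,0,0],0,255],[[-0.85,0,-0.42],0,255],[[-0.85,0,-0.37],0,255],[[-0.9,0,-0.28],0,255],[[0,0,0],0,255]]' 6;python3 goto.py;  python3 tube.py 16
```

```text
clock: 12.0
position: [0.4937, -0.2115, 0.1807]
ee_rot: [0.068, 3.139, 0.0]
force: [-0.4, 0.3, -0.4]
width: 0.239
t 12.0 p [ 0.49 -0.21  0.18] x [-1.    0.04 -0.  ] y [0.04 1.   0.  ] z [ 0.  0. -1.] w 0.239 F [-0.44  0.35 -0.41] q [ 0.79  0.42 -0.65  1.81  0.3   1.01  1.55]
49 tmin -0.06038332139004832
off [-0.2147  1.1577 -4.9501  0.4485] rms 0.000828596585453198
footc [ 0.5228 -0.2177  0.0963] axis [-0.2828  0.0731  0.9564] tcp [ 0.4937 -0.2115  0.1807] foot-tcp tool [-0.0292 -0.005   0.0845] axis tool [ 0.2839  0.061  -0.9569]
```

```bash
python3 -m crank '[[[-0.9,0,-0.22],0,255],[[-0.9,0,-0.15],0,255],[[-0.9,0,-0.07],0,255],[[0,0,0],0,255],[[0,0,0],0,255]]' 6;python3 goto.py .5188 -.2123 .18 .999 -.043;  python3 tube.py 3;python3 foot.py f3 320 80 440 240 5 0
```

```text
clock: 12.55
position: [0.5189, -0.2127, 0.1843]
ee_rot: [-0.069, -3.141, -0.0]
force: [0.3, -0.3, -0.6]
width: 0.234
t 12.55 p [ 0.52 -0.21  0.18] x [-1.    0.04  0.  ] y [0.04 1.   0.  ] z [-0.  0. -1.] w 0.234 F [ 0.27 -0.34 -0.56] q [ 0.76  0.45 -0.64  1.75  0.31  1.05  1.53]
shift cm [0.01 0.04 0.43]
turn 89.9582289553731 q7 now 87.90446403921537
shift after turn [ 0.04 -0.01  0.43]
61 tmin -0.06002848696522332
off [-0.661   0.6985 -4.5349  3.4004] rms 0.0008846438608943185
footc [ 0.5209 -0.2173  0.0958] axis [-0.0151  0.0503  0.9986] tcp [ 0.5189 -0.2127  0.1843] foot-tcp tool [-0.0022 -0.0045  0.0885] axis tool [ 0.0175  0.0499 -0.9986]
-0.116 [ 0.5186 -0.2127  0.0873] [181. 637.]
-0.1075 [ 0.5186 -0.2127  0.0958] [182. 626.]
-0.06 [ 0.5186 -0.2127  0.1433] [187. 556.]
-0.014 [ 0.5186 -0.2128  0.1893] [191. 485.]
0.004 [ 0.5186 -0.2128  0.2073] [193. 455.]
```

View pics/f3.png

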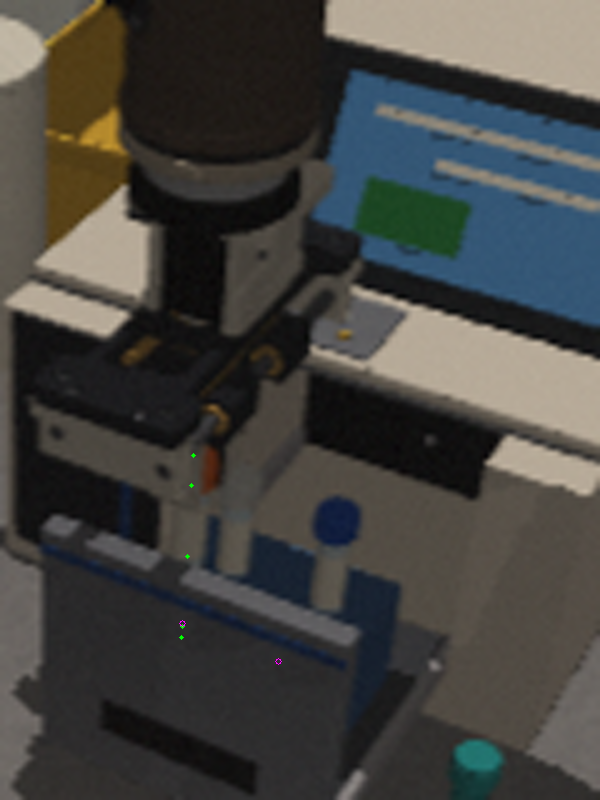

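The tube is upright over place_2, with the cap at (211,468). I'll turn the jaws along the panel while lowering.

```bash
python3 -m crank '[[[0,0,0.4],8,255],[[0,0,0.4],8,255],[[0,0,0.2],8,255],[[0,0,0.2],8,255],[[0,0,0.2],8,255]]' 6;python3 -m crank '[[[0,0,0],8.5,255],[[0,0,0],8.5,255],[[0,0,0],8.5,255],[[0,0,0],8.5,255],[[0,0,0],8.5,255]]';python3 -m crank '[[[0,0,0],7.5,255],[[0,0,0],0,255],[[0,0,0],0,255]]';python3 goto.py .5188 -.2123 .135 .999 -.043
```

```text
clock: 13.15
position: [0.5184, -0.213, 0.1705]
ee_rot: [-1.148, -2.924, 0.0]
force: [-0.5, -0.5, -0.7]
width: 0.234
clock: 13.65
position: [0.5184, -0.2129, 0.1706]
ee_rot: [2.13, 2.309, 0.0]
force: [0.9, -0.5, -0.0]
width: 0.236
clock: 13.95
position: [0.5186, -0.2128, 0.1706]
ee_rot: [2.265, 2.177, -0.0]
force: [0.8, 0.2, 0.0]
width: 0.237
t 13.95 p [ 0.52 -0.21  0.17] x [ 0.04  1.   -0.  ] y [ 1.   -0.04 -0.  ] z [-0. -0. -1.] w 0.237 F [0.76 0.16 0.  ] q [ 0.5   0.4  -0.27  1.79  0.13  0.97  0.13]
shift cm [0.05 0.02 3.56]
turn 0.17825163003293198 q7 now 7.492659531829613
shift after turn [0.05 0.02 3.56]
```

Now lower slowly to seat.

```bash
python3 -m crank '[[[0,0,0.8],0,255],[[0,0,0.8],0,255],[[0,0,0.8],0,255],[[0,0,0.4],0,255],[[0,0,0],0,255]]' 6;python3 -m crank '[[[0,0,0.3],0,255],[[0,0,0.2],0,255],[[0,0,0.2],0,255],[[0,0,0],0,255]]';python3 goto.py .5188 -.2123 .135 .999 -.043; python3 tube.py 0;python3 foot.py f4 320 80 440 240 5 0
```

```text
clock: 14.45
position: [0.5182, -0.2128, 0.1415]
ee_rot: [-2.268, -2.171, 0.001]
force: [0.7, -0.9, 0.3]
width: 0.24
clock: 14.85
position: [0.519, -0.2129, 0.1357]
ee_rot: [2.269, 2.172, 0.0]
force: [0.9, 0.1, 1.3]
width: 0.233
t 14.85 p [ 0.52 -0.21  0.14] x [ 0.04  1.   -0.  ] y [ 1.   -0.04  0.  ] z [ 0. -0. -1.] w 0.233 F [0.9  0.14 1.34] q [ 0.49  0.44 -0.27  1.82  0.15  0.89  0.11]
shift cm [ 0.06 -0.02  0.07]
turn -0.054770661552382194 q7 now 6.435826653353745
shift after turn [ 0.06 -0.02  0.07]
-0.116 [ 0.519  -0.213   0.0387] [177. 703.]
-0.1075 [ 0.519  -0.213   0.0472] [177. 691.]
-0.06 [ 0.5189 -0.213   0.0947] [182. 627.]
-0.014 [ 0.5189 -0.213   0.1407] [186. 560.]
0.004 [ 0.5189 -0.2129  0.1587] [188. 532.]Traceback (most recent call last):
  File "tube.py", line 12, in <module>
    Q=X[m]; print(m.sum(), 'tmin',t[m].min())
                                  ~~~~~~~~^^
    return umr_minimum(a, axis, None, out, keepdims, initial, where)
ValueError: zero-size array to reduction operation minimum which has no identity
```

View pics/f4.png

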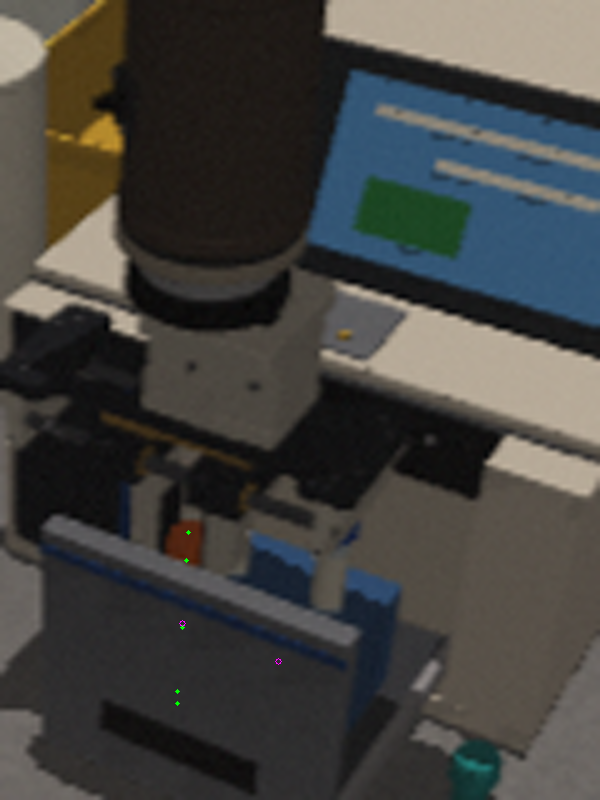

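The cap is at (186,540) between the fingers, and the tube is nearly at depth. Pressing gently until it bottoms.

```bash
python3 -m crank '[[[0,0,0.2],0,255],[[0,0,0.2],0,255],[[0,0,0],0,255]]' 6;python3 goto.py
```

```text
clock: 15.25
position: [0.5198, -0.2132, 0.1326]
ee_rot: [2.268, 2.17, 0.002]
force: [-0.2, 0.2, 8.2]
width: 0.233
t 15.25 p [ 0.52 -0.21  0.13] x [ 0.04  1.   -0.  ] y [ 1.   -0.04  0.  ] z [ 0. -0. -1.] w 0.233 F [-0.18  0.24  8.16] q [ 0.49  0.45 -0.27  1.83  0.15  0.88  0.11]
```

```bash
python3 -m crank '[[[0,0,-0.3],0,255],[[0,0,0],0,190],[[0,0,0],0,150],[[0,0,0],0,140],[[0,0,0],0,140]]' 6;python3 goto.py;  python3 -m crank '[[[0,0,-1],0,140],[[0,0,-2],0,140],[[0,0,-4],0,140],[[0,0,-4],0,140],[[0,0,-4],0,140]]'
python3 - <<'E'
from h import *
p,d=get_image("side"); np.save("pics/s5.npy",d); cv2.imwrite("pics/side5.png",cv2.resize(p[80:240,300:460,::-1],None,fx=3.5,fy=3.5,interpolation=cv2.INTER_CUBIC))
E
```

```text
clock: 15.75
position: [0.5186, -0.2128, 0.1343]
ee_rot: [-2.269, -2.172, 0.0]
force: [-0.0, -0.3, 0.7]
width: 0.437
t 15.75 p [ 0.52 -0.21  0.13] x [0.04 1.   0.  ] y [ 1.   -0.04 -0.  ] z [-0.  0. -1.] w 0.437 F [-0.02 -0.29  0.7 ] q [ 0.49  0.44 -0.27  1.83  0.15  0.89  0.11]
clock: 16.25
position: [0.5185, -0.2127, 0.2869]
ee_rot: [2.269, 2.172, 0.0]
force: [0.8, -0.2, 0.2]
width: 0.453
```

View pics/side5.png

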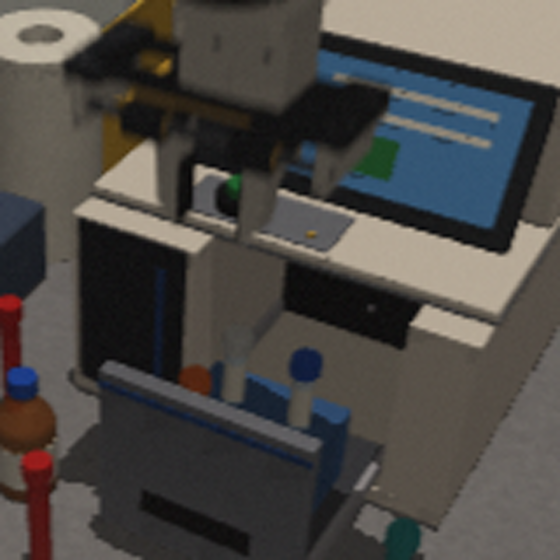

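```bash
python3 - <<'E'
from h import *
np.set_printoptions(precision=4,suppress=True)
d=np.load("pics/s5.npy"); p,dd=get_image("side"); X=cloud("side",dd); p=p.astype(int)
m=(p[...,0]>100)&(p[...,0]-p[...,1]>50)&(abs(X[...,0]-.519)<.02)&(abs(X[...,1]+.212)<.02)&(dd>0)
print("orange",m.sum(),X[m].mean(0),np.percentile(X[m][:,2],[5,50,95]))
for n,c in(("white",(.516,-.268)),("blue",(.4604,-.266))):
    m=(abs(X[...,0]-c[0])<.012)&(abs(X[...,1]-c[1])<.012)&(X[...,2]>.12)&(X[...,2]<.18); print(n,m.sum(),X[m].mean(0),np.percentile(X[m][:,2],[5,50,95]))
E
python3 goto.py .493 -.105 .285 .999 -.043
```

```text
t 16.35 p [ 0.52 -0.21  0.29] x [ 0.04  1.   -0.  ] y [ 1.   -0.04  0.01] z [ 0.01 -0.   -1.  ] w 0.451 F [ 0.34  0.48 -0.35] q [ 0.51  0.3  -0.28  1.62  0.09  1.22  0.16]
shift cm [10.7  -3.32  0.55]
turn -0.054274690634755984 q7 now 9.409731800539863
shift after turn [10.71 -3.31  0.55]<stdin>:5: RuntimeWarning: Mean of empty slice.
  ret = um.true_divide(
Traceback (most recent call last):
IndexError: index -1 is out of bounds for axis 0 with size 0
```

```bash
python3 -m crank '[[[3.5,-1,0],0,160],[[3.5,-1.1,0],0,255],[[3.5,-1.2,0],0,255],[[0,0,0],0,255],[[0,0,0],0,255]]'
python3 - <<'E'
from h import *
np.set_printoptions(precision=4,suppress=True)
for cam in("side","top"):
  p,dd=get_image(cam); X=cloud(cam,dd); cv2.imwrite(f"pics/{cam}6.png",p[:,:,::-1]); 
  for n,c in(("orange",(.519,-.2125)),("white",(.516,-.268)),("blue",(.4604,-.266))):
    m=(abs(X[...,0]-c[0])<.014)&(abs(X[...,1]-c[1])<.014)&(X[...,2]>.12)&(X[...,2]<.2); print(cam,n,m.sum(),X[m].mean(0) if m.any() else 0,np.percentile(X[m][:,2],[5,50,95]) if m.any() else 0, p[m].mean(0) if m.any() else 0)
E
python3 goto.py .493 -.105 .15 .999 -.043
```

```text
clock: 16.85
position: [0.4902, -0.106, 0.2849]
ee_rot: [2.267, 2.174, -0.0]
force: [-0.6, -1.3, 0.3]
width: 0.077
side orange 60 [ 0.5211 -0.2084  0.1552] [0.1475 0.1566 0.1583] [139.7667  64.2833  30.4   ]
side white 109 [ 0.5153 -0.265   0.1459] [0.1233 0.1496 0.1593] [103.6697 100.9174  94.5688]
side blue 117 [ 0.4594 -0.2627  0.1459] [0.1234 0.1488 0.1589] [45.5897 58.2735 88.7949]
top orange 71 [ 0.522  -0.2087  0.1557] [0.151  0.1563 0.1593] [170.7183  87.9718  47.5211]
top white 74 [ 0.5158 -0.2681  0.1554] [0.1504 0.1563 0.1595] [156.8378 158.7568 150.7027]
top blue 70 [ 0.4596 -0.266   0.1562] [0.1523 0.1565 0.1603] [ 48.7429  83.7571 151.6   ]
t 16.95 p [ 0.49 -0.11  0.28] x [ 0.05  1.   -0.  ] y [ 1.   -0.05  0.  ] z [ 0. -0. -1.] w 0.015 F [-0.28  0.22  0.77] q [ 0.39  0.21 -0.34  1.76  0.08  1.19 -0.02]
shift cm [ 0.28  0.24 13.45]
turn -0.12309416248487537 q7 now -0.883254805997409
shift after turn [ 0.28  0.24 13.45]
```

View pics/side6.png

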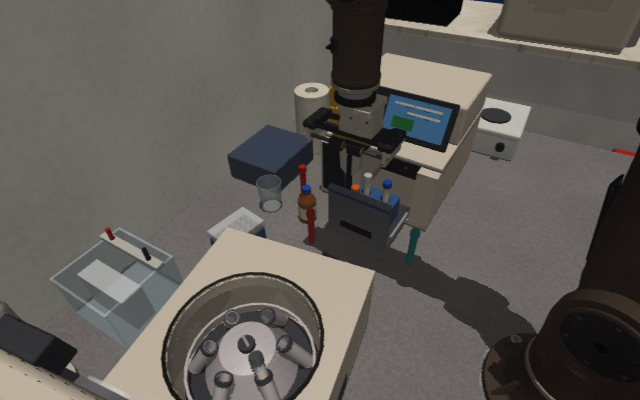

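View pics/top6.png

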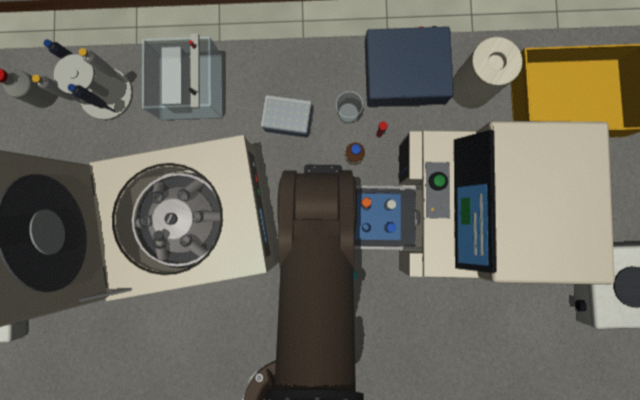

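Top view: the orange cap is at (366,203) in place_2, and its top is at z≈.156, the same as the white and blue caps. Before lowering I'll check the red and turquoise look-alikes near the push path.

Run:
```python
from h import *
np.set_printoptions(precision=4,suppress=True)
for cam in("side","top"):
  p=np.load(f"pics/{cam}_p.npy").astype(int); d=np.load(f"pics/{cam}_d.npy"); X=cloud(cam,d)
  r,g,b=p[...,0],p[...,1],p[...,2]
  red=(r>90)&(r-g>60)&(abs(g-b)<30)&(X[...,1]<-.03)&(X[...,1]>-.3)&(d>0)&(X[...,0]<.75)
  tq=(g-r>40)&(b-r>30)&(X[...,1]<0)&(X[...,1]>-.25)&(X[...,0]<.42)
  for n,m in(("red",red),("tq",tq)):
    k,lab=cv2.connectedComponents(m.astype(np.uint8))
    for i in range(1,k):
      q=X[lab==i]
      if len(q)>8: print(cam,n,len(q),q.mean(0),q[:,2].max())
```

```text
side red 29 [ 0.7165 -0.2621  0.1197] 0.1220577804800832
side red 46 [ 0.5997 -0.1145  0.1147] 0.1216683347510657
side tq 53 [ 0.3461 -0.1721  0.1196] 0.12185887680613448
top red 55 [ 0.7166 -0.2606  0.1179] 0.12216895564972807
top red 60 [ 0.5978 -0.1096  0.1146] 0.12755871315103134
top tq 64 [ 0.3472 -0.1718  0.1156] 0.12463707726193723
```

```bash
python3 -m crank '[[[0.2,0.2,4],0,255],[[0,0,4],0,255],[[0,0,3.5],0,255],[[0,0,1.7],0,255],[[0,0,0],0,255]]'; python3 -m crank '[[[0,0,0],0,255],[[0,0,0],0,255]]';python3 goto.py .4932 -.1462 .152 .999 -.043
```

```text
clock: 17.45
position: [0.4907, -0.1058, 0.1499]
ee_rot: [-2.269, -2.167, 0.005]
force: [0.3, 0.0, 0.2]
width: 0.004
clock: 17.65
position: [0.4935, -0.1052, 0.1538]
ee_rot: [2.27, 2.17, 0.002]
force: [0.2, 0.2, 0.1]
width: 0.005
t 17.65 p [ 0.49 -0.11  0.15] x [ 0.04  1.   -0.  ] y [ 1.   -0.04  0.  ] z [ 0. -0. -1.] w 0.005 F [0.17 0.15 0.1 ] q [ 0.36  0.34 -0.33  1.93  0.14  0.88 -0.08]
shift cm [-4.1   0.15  0.18]
turn -0.10830574583275165 q7 now -4.827235104546467
shift after turn [-4.1   0.15  0.18]
```

```bash
python3 -m crank '[[[-1.5,0,0],0,255],[[-1.5,0,0.1],0,255],[[-0.6,0,0.1],0,255],[[-0.4,0,0],0,255],[[-0.4,0,0],0,255]]'; python3 -m crank '[[[-0.4,0,0],0,255],[[-0.5,0,0],0,255],[[-0.5,0,0],0,255],[[-0.6,0,0],0,255],[[-0.6,0,0],0,255]]'; python3 goto.py
```

```text
clock: 18.15
position: [0.491, -0.1481, 0.1511]
ee_rot: [2.269, 2.172, 0.002]
force: [0.5, 1.6, 2.6]
width: 0.006
clock: 18.65
position: [0.4896, -0.175, 0.1505]
ee_rot: [2.269, 2.172, 0.0]
force: [1.4, 2.7, 0.4]
width: 0.007
t 18.65 p [ 0.49 -0.17  0.15] x [ 0.04  1.   -0.  ] y [ 1.   -0.04  0.  ] z [ 0. -0. -1.] w 0.007 F [1.37 2.73 0.45] q [ 0.48  0.37 -0.31  1.9   0.14  0.89  0.06]
```

```bash
python3 -m crank '[[[-0.7,0,0],0,255],[[-0.7,0,0],0,255],[[-0.7,0,0],0,255],[[-0.7,0,0],0,255],[[-0.7,0,0],0,255]]'; python3 -m crank '[[[-0.7,0,0],0,255],[[-0.7,0,0],0,255],[[-0.7,0,0],0,255],[[-0.6,0,0],0,255],[[-0.4,0,0],0,255]]'; python3 goto.py;python3 - <<'E'
from h import *
p,d=get_image("side"); cv2.imwrite("pics/side7.png",p[:,:,::-1])
E
```

```text
clock: 19.15
position: [0.4878, -0.2102, 0.1505]
ee_rot: [2.27, 2.172, -0.0]
force: [1.9, 1.5, 0.4]
width: 0.005
clock: 19.65
position: [0.4863, -0.2413, 0.1505]
ee_rot: [-2.27, -2.171, 0.0]
force: [-0.0, 2.0, -0.7]
width: 0.006
t 19.65 p [ 0.49 -0.24  0.15] x [ 0.04  1.   -0.  ] y [ 1.   -0.04 -0.  ] z [-0. -0. -1.] w 0.006 F [-0.02  2.   -0.69] q [ 0.57  0.4  -0.28  1.85  0.14  0.91  0.18]
```

View pics/side7.png

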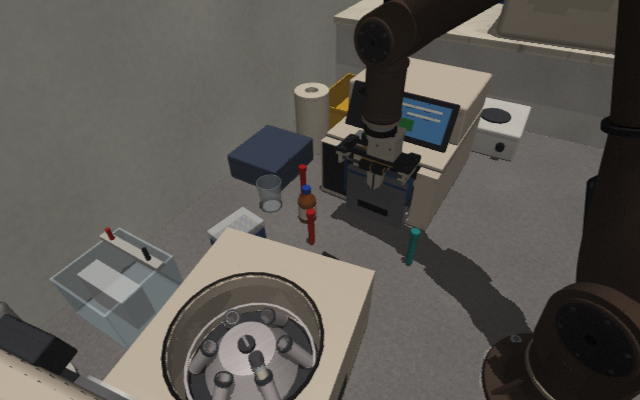

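The drawer is sliding in with its panel at (380,195) and the bench things are undisturbed. Slower from here.

```bash
python3 -m crank '[[[-0.6,0,0],0,255],[[-0.6,0,0],0,255],[[-0.6,0,0],0,255],[[-0.5,0,0],0,255],[[-0.4,0,0],0,255]]'; python3 -m crank '[[[-0.3,0,0],0,255],[[-0.3,0,0],0,255],[[-0.3,0,0],0,255],[[-0.3,0,0],0,255],[[-0.3,0,0],0,255]]'; python3 goto.py
```

```text
clock: 20.2
position: [0.485, -0.2681, 0.1504]
ee_rot: [-2.27, -2.171, 0.001]
force: [-0.9, 2.1, 0.2]
width: 0.006
clock: 20.7
position: [0.4846, -0.2802, 0.1505]
ee_rot: [-2.266, -2.172, -0.002]
force: [-2.8, 14.4, 6.6]
width: 0.003
t 20.7 p [ 0.48 -0.28  0.15] x [0.04 1.   0.  ] y [ 1.   -0.04 -0.  ] z [-0.  0. -1.] w 0.003 F [-2.76 14.39  6.56] q [ 0.63  0.43 -0.27  1.81  0.14  0.93  0.26]
```

```bash
python3 -m crank '[[[-0.3,0,0],0,255],[[-0.3,0,0],0,255],[[-0.2,0,0],0,255],[[-0.2,0,0],0,255]]'; python3 goto.py
```

```text
clock: 21.1
position: [0.4841, -0.2911, 0.1504]
ee_rot: [-2.267, -2.172, -0.001]
force: [-1.1, 5.0, 0.3]
width: 0.005
t 21.1 p [ 0.48 -0.29  0.15] x [0.04 1.   0.  ] y [ 1.   -0.04 -0.  ] z [-0.  0. -1.] w 0.005 F [-1.12  5.01  0.33] q [ 0.64  0.43 -0.27  1.8   0.14  0.93  0.27]
```

```bash
python3 -m crank '[[[-0.2,0,0],0,255],[[-0.2,0,0],0,255],[[-0.2,0,0],0,255]]'; python3 goto.py;python3 - <<'E'
from h import *
p,d=get_image("side"); X=cloud("side",d); cv2.imwrite("pics/side8.png",cv2.resize(p[110:250,300:480,::-1],None,fx=4,fy=4,interpolation=cv2.INTER_CUBIC))
E
```

```text
clock: 21.4
position: [0.484, -0.2956, 0.1504]
ee_rot: [-2.265, -2.172, -0.003]
force: [-3.4, 16.8, 7.0]
width: 0.002
t 21.4 p [ 0.48 -0.3   0.15] x [0.04 1.   0.  ] y [ 1.   -0.04 -0.  ] z [-0.  0. -1.] w 0.002 F [-3.44 16.76  6.97] q [ 0.65  0.44 -0.27  1.79  0.14  0.94  0.28]
```

View pics/side8.png

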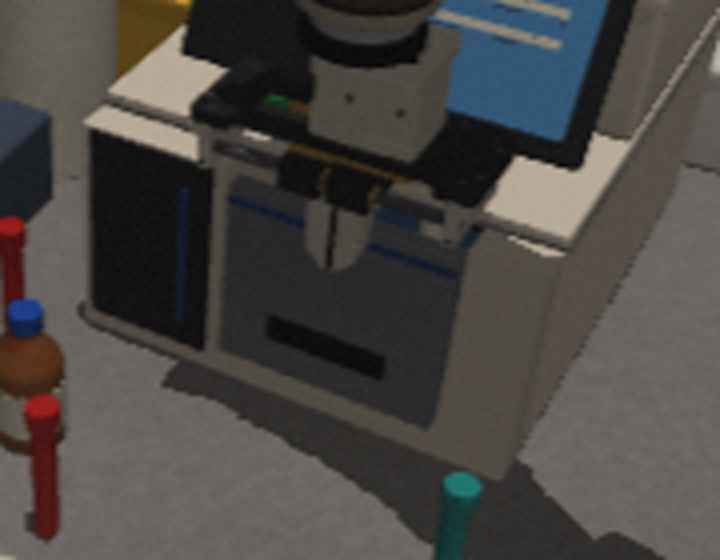

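The panel is flush with the analyser front, and a steady push force suggests the stop. I'll back off and measure the face.

```bash
python3 -m crank '[[[-0.1,0,0],0,255],[[0,0,0],0,255]]'; python3 -m crank '[[[0.5,0,0],0,255],[[1.5,0,0],0,255],[[3,0,0],0,255],[[2,0,0],0,255],[[0,0,-3],0,255]]'; python3 goto.py;python3 - <<'E'
from h import *
np.set_printoptions(precision=4,suppress=True)
P0=np.load("pics/side_p.npy");d0=np.load("pics/side_d.npy")
p,d=get_image("side"); cv2.imwrite("pics/side9.png",cv2.resize(p[110:250,300:480,::-1],None,fx=4,fy=4,interpolation=cv2.INTER_CUBIC))
ux=np.array([-.043,-.999])
for dd in(d0,d):
    X=cloud("side",dd)
    s=(X[...,:2]-[.4932,-.1562])@ux; t=(X[...,:2]-[.4932,-.1562])@np.array([.999,-.043])
    m=(dd>0)&(abs(t)<.065)&(X[...,2]>.06)&(X[...,2]<.16)&(s>-.02)&(s<.18)
    h=np.histogram(s[m]*1000,bins=np.arange(-20,181,4)); i=h[0].argmax(); q=s[m]; q=q[abs(q*1000-h[1][i]-2)<6]
    print(m.sum(),'face travel mm',np.median(q)*1000, len(q))
E
```

```text
clock: 21.65
position: [0.484, -0.2956, 0.1505]
ee_rot: [-2.264, -2.172, -0.004]
force: [-3.7, 14.9, 6.9]
width: 0.006
clock: 22.15
position: [0.4856, -0.2252, 0.1781]
ee_rot: [-2.261, -2.173, 0.002]
force: [0.6, -0.8, -0.0]
width: 0.004
t 22.15 p [ 0.49 -0.23  0.18] x [0.04 1.   0.  ] y [ 1.   -0.04 -0.  ] z [-0.01  0.   -1.  ] w 0.004 F [ 0.56 -0.84 -0.04] q [ 0.56  0.36 -0.29  1.83  0.12  0.97  0.17]
2080 face travel mm 1.781195301291164 1376
1034 face travel mm 151.72543419349407 1030
```

View pics/side9.png

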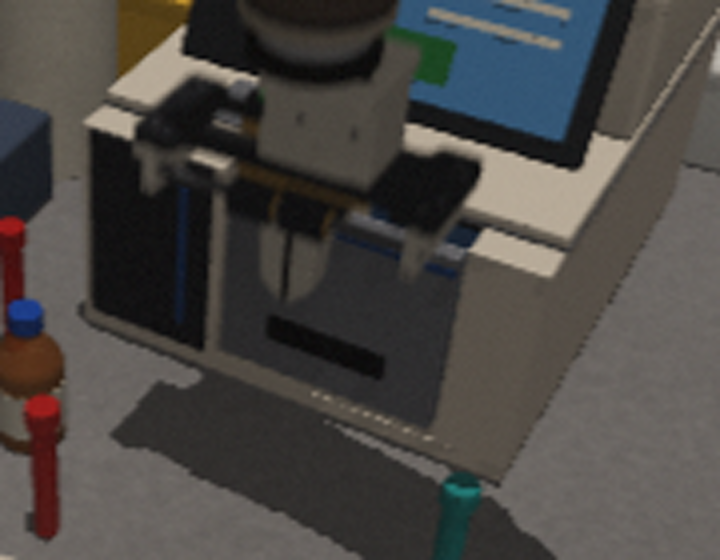

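Face travel measures 149.9 mm, so the drawer is home and holding. Next is the key; first the clearance to the console.

```bash
python3 - <<'E'
from h import *
d=np.load("pics/top_d.npy");X=cloud("top",d)
for y in np.arange(-.34,-.50,-.01):
    print(round(y,2),[int(np.percentile(X[...,2][m],90)*1e3) if (m:=(abs(X[...,0]-x)<.008)&(abs(X[...,1]-y)<.006)&(d>0)).any() else -1 for x in np.arange(.44,.70,.02)])
E
python3 goto.py .5635 -.3725 .30 .999 -.043
```

```text
-0.34 [196, 197, 196, 197, 197, 196, 196, 196, 196, 194, 195, 194, 190]
-0.35 [197, 196, 197, 198, 199, 198, 207, 200, 199, 198, 198, 197, 197]
-0.36 [197, 197, 198, 199, 198, 203, 217, 210, 198, 198, 197, 197, 197]
-0.37 [198, 198, 199, 198, 198, 207, 219, 216, 199, 198, 198, 197, 197]
-0.38 [198, 196, 199, 198, 199, 208, 218, 215, 199, 198, 197, 198, 197]
-0.39 [197, 198, 199, 199, 199, 199, 213, 207, 198, 197, 197, 198, 197]
-0.4 [201, 198, 198, 198, 197, 197, 200, 199, 197, 198, 199, 196, 198]
-0.41 [226, 224, 224, 221, 217, 216, 211, 209, 207, 207, 205, 198, 197]
-0.42 [248, 247, 245, 245, 241, 239, 230, 231, 228, 227, 226, 222, 197]
-0.43 [269, 269, 266, 262, 262, 261, 255, 253, 250, 250, 247, 243, 197]
-0.44 [294, 291, 288, 286, 287, 283, 275, 278, 273, 271, 270, 268, 198]
-0.45 [309, 308, 307, 304, 304, 302, 299, 298, 295, 294, 292, 288, 196]
-0.46 [309, 311, 309, 309, 310, 310, 310, 310, 309, 309, 309, 309, 292]
-0.47 [309, 308, 308, 309, 308, 310, 308, 309, 308, 309, 310, 309, 304]
-0.48 [309, 308, 308, 309, 308, 308, 308, 308, 308, 309, 308, 308, 306]
-0.49 [309, 308, 308, 307, 309, 308, 308, 309, 308, 309, 308, 308, 305]
t 22.2 p [ 0.49 -0.23  0.18] x [ 0.04  1.   -0.  ] y [ 1.   -0.04  0.  ] z [ 0. -0. -1.] w 0.01 F [ 1.93 -1.    4.34] q [ 0.56  0.36 -0.29  1.82  0.12  0.98  0.18]
shift cm [-14.16   8.1  -11.48]
turn 0.10628406947276403 q7 now 10.12029980471198
shift after turn [-14.14   8.13 -11.48]
```

```bash
python3 -m crank '[[[0,0,-4],0,255],[[0,0,-4],0,255],[[-2,1.5,-3],0,255],[[-4,2.3,-0.5],0,255],[[-4,2.3,0],0,255]]'; python3 -m crank '[[[-4,2,0],0,255],[[0,0,0],0,255],[[0,0,0],0,255],[[0,0,0],0,255]]';python3 goto.py .5635 -.370 .219 .999 -.043
```

```text
clock: 22.7
position: [0.5454, -0.3334, 0.2986]
ee_rot: [2.265, 2.169, 0.002]
force: [0.9, -0.8, 0.3]
width: 0.009
clock: 23.1
position: [0.562, -0.3719, 0.2957]
ee_rot: [2.269, 2.173, 0.001]
force: [-0.3, 0.6, -0.3]
width: 0.005
t 23.1 p [ 0.56 -0.37  0.3 ] x [0.04 1.   0.  ] y [ 1.   -0.04  0.  ] z [ 0.  0. -1.] w 0.005 F [-0.29  0.58 -0.26] q [ 0.65  0.49 -0.23  1.32  0.11  1.34  0.37]
shift cm [0.19 0.14 7.67]
turn -0.008091744456265815 q7 now 21.388804421213454
shift after turn [0.19 0.14 7.67]
```

```bash
python3 -m crank '[[[0.1,0.1,3],0,255],[[0,0,3],0,255],[[0,0,0.8],0,255],[[0,0,0],0,255],[[0,0,0],0,255]]'; python3 goto.py .5635 -.370 .219 .999 -.043; python3 -m crank '[[[0,0,0.3],0,255],[[0,0,0.3],0,255],[[0,0,0.2],0,255],[[0,0,0],0,255]]'; python3 goto.py
```

```text
clock: 23.6
position: [0.5635, -0.3718, 0.2293]
ee_rot: [2.268, 2.171, 0.001]
force: [0.3, 0.6, 0.0]
width: 0.006
t 23.6 p [ 0.56 -0.37  0.23] x [ 0.04  1.   -0.  ] y [ 1.   -0.04  0.  ] z [ 0. -0. -1.] w 0.006 F [0.3  0.64 0.04] q [ 0.65  0.53 -0.23  1.42  0.13  1.21  0.36]
shift cm [ 0.19 -0.01  1.03]
turn -0.029086610576882777 q7 now 20.572452638254855
shift after turn [ 0.19 -0.01  1.03]
clock: 24.0
position: [0.5628, -0.3721, 0.2195]
ee_rot: [2.27, 2.172, 0.0]
force: [-0.2, 0.1, 0.8]
width: 0.005
t 24.0 p [ 0.56 -0.37  0.22] x [ 0.04  1.   -0.  ] y [ 1.   -0.04  0.  ] z [ 0. -0. -1.] w 0.005 F [-0.24  0.15  0.83] q [ 0.65  0.54 -0.23  1.43  0.13  1.19  0.36]
```

```bash
python3 -m crank '[[[0,0,0.2],0,255],[[0,0,0.2],0,255],[[0,0,0.2],0,255],[[0,0,0],0,255]]'; python3 -m crank '[[[0,0,0.2],0,255],[[0,0,0],0,255]]'; python3 goto.py
```

```text
clock: 24.4
position: [0.5629, -0.3721, 0.2136]
ee_rot: [2.27, 2.172, 0.0]
force: [-0.5, -0.1, 4.2]
width: 0.007
clock: 24.6
position: [0.563, -0.3721, 0.2133]
ee_rot: [2.269, 2.171, 0.0]
force: [-3.6, 1.6, 13.3]
width: 0.007
t 24.6 p [ 0.56 -0.37  0.21] x [ 0.04  1.   -0.  ] y [ 1.   -0.04  0.  ] z [ 0. -0. -1.] w 0.007 F [-3.63  1.62 13.35] q [ 0.65  0.54 -0.23  1.44  0.13  1.17  0.36]
```

The key bottomed: tip at .2133 (about 6 mm of travel) with 13 N. Retreat and do the final checks.

```bash
python3 -m crank '[[[0,0,-0.5],0,255],[[0,0,-2],0,255],[[0,0,-4],0,255],[[0,0,-4],0,255],[[0,0,-4],0,255]]'; python3 -m crank '[[[4,0,-2],0,255],[[4,0,0],0,255],[[4,0,0],0,255],[[4,0,0],0,255],[[4,0,0],0,255]]';python3 -m crank '[[[4,-1,0],0,255],[[4,-2,0],0,255],[[0,0,0],0,255],[[0,0,0],0,255]]'; python3 goto.py;python3 - <<'E'
from h import *
for cam in("side","top"):
  p,d=get_image(cam); cv2.imwrite(f"pics/{cam}10.png",p[:,:,::-1])
  X=cloud(cam,d)
  s=(X[...,:2]-[.4932,-.1562])@[-.043,-.999]; t=(X[...,:2]-[.4932,-.1562])@np.array([.999,-.043])
  if cam=="side":
    m=(d>0)&(abs(t)<.065)&(X[...,2]>.06)&(X[...,2]<.16)&(s>.1)&(s<.18); print('travel',np.median(s[m])*1000-1.78)
E
```

```text
clock: 25.1
position: [0.5625, -0.3718, 0.3576]
ee_rot: [-2.269, -2.172, 0.0]
force: [0.6, -0.7, -0.2]
width: 0.007
clock: 25.6
position: [0.5713, -0.1705, 0.3762]
ee_rot: [-2.27, -2.172, 0.0]
force: [1.0, 0.5, -0.1]
width: 0.005
clock: 26.0
position: [0.5449, -0.0901, 0.3767]
ee_rot: [2.267, 2.174, -0.0]
force: [0.2, -0.7, -1.6]
width: 0.006
t 26.0 p [ 0.54 -0.09  0.38] x [ 0.04  1.   -0.  ] y [ 1.   -0.04  0.  ] z [ 0. -0. -1.] w 0.006 F [ 0.2  -0.73 -1.62] q [ 0.33  0.26 -0.34  1.48  0.09  1.42 -0.06]
travel 150.00847875379839
```

View pics/side10.png

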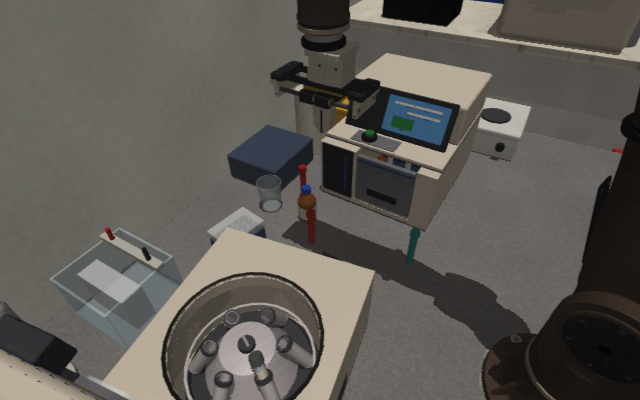

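View pics/top10.png

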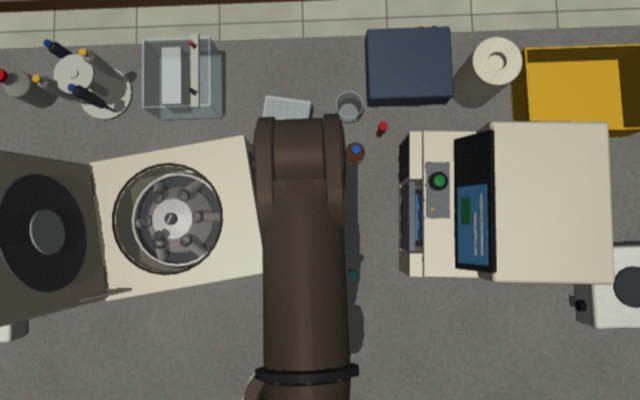

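The final views show the drawer flush at 150.0 mm of travel, with the panel at (385,188) in the side view. The orange cap shows in the drawer slot at (383,157). The key at (370,135) is back up, the grey balance tube is still in the rotor at (258,365), and the visible bench items haven't moved. The robot is touching nothing.

```bash
python3 -c "
from cell import workorder
print(workorder.sign_off())"
```

```text
the job is handed in; nothing more can be done
None
```

The job is done and handed in at about 26 s. I drew the orange-capped tube straight along its sleeve, pivoted it upright at the mouth of place_2 and seated it there. I then pushed the drawer home and pressed the green start key.

**Last checks:**
- **Tube:** it bottomed in the hole at about 8 N. Its cap top was at about z = 0.156, the same height as the blue and white caps. The cap sat about 3–4 mm from the hole centre I had measured, so the tube may be leaning slightly within the hole's play.
- **Drawer:** travel read 150.0 mm, still so after I backed off. The push was slow, and the highest force I read was about 17 N.
- **Key:** it went down about 6 mm with 13 N and sprang back up.
- **Left alone:** in the last side view the balance tube and the loose things and look-alike tubes showed no change. In the last top view the arm hid part of the bench, including the marker.

No check failed. One early tube fit, made while the drawer panel hid its foot, suggested a sideways tilt of about 3°. I judged it unreliable, and it did not show once the tube was seated.

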